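# Unlock the sample safe and cover the sample with nested bell jars

## Task

Unlock the drawer safe with its dial, stopping for about a second at each number: left to 4, right to 18, left to 1; only then pull the drawer well open, and stand the plaster sample upright in the middle of the round vacuum plate. Cover it there with every bell jar on the bench (two or three of them), nested in size order with the smallest innermost, each upright with its rim flat on the plate and well centred. Once the sample stands on the plate, push the drawer fully home and after that lock the safe by turning the dial right to 16 and leave it there; do not disturb the other things on the bench.

Things in the scene. Friction and masses are not known exactly. Their poses are not given: they have to be found in the camera images.
- safe: small grey steel drawer safe with a white drawer front, fixed to the bench: 200 (x, depth) x 200 (y, width) x 100 mm high. Origin: centre of its underside. Its own -x axis is the front, from which the drawer comes out. The walls are 12 mm thick.
- safe_drawer0 (a joint): the safe's only drawer: m pulled out along the safe's own -x; 0 is shut, stop at 0.13. Runs with about 1 N of friction and stays where left. Inside 155 (x) x 158 mm (y), floor 22 mm above the bench, side walls up to 78 mm above the bench. The front panel is 15 mm thick, its top is level with the safe's top less 13 mm.
- safe_drawer0_handle (a point): middle of the drawer's bar handle: a level steel bar 11 mm thick and 100 mm long along the safe's y, its axis 35 mm out from the drawer front and about 62 mm above the bench; moves with the drawer.
- dial (a joint): combination dial on the safe's top, upright axis, 20 numbers (0 to 19), 0.314 rad apart. Value in rad: 0 = number 0 at the pointer. Turning LEFT (anticlockwise from above) raises value and number: 4 is +1.257, 1 is +0.314; numbers right of 0 are negative: 18 is -0.628, 16 is -1.257. Stops at -2.2 and +2.2. Turns against 0.06 N m, stays where left. Set = within 0.11 rad for half a second.
- dial_grip (a point): grip point of the dial, on its axis, 130 mm above the bench: aluminium bar 56 mm long (own x axis, turns with the dial) x 14 mm wide (y), from 109 to 145 mm above the bench, on a black disc 84 mm across. Strokes on the disc count CLOCKWISE from above: long red = 0, yellow = 5, 10, 15, white = others; the number set is the one at the fixed yellow pointer on the side of the drawer front.
- plate_center (a point): centre of the top face of the fixed round vacuum plate: metal, 190 mm across, 20 mm high over the bench, black rubber top 172 mm across with a yellow ring of 120 mm diameter drawn round the centre.
- sample: the plaster sample (its underside centre); see its middle point.
- sample_mid (a point): middle of the plaster sample: a loose white block 28 x 28 mm and 32 mm tall with a yellow band near its top, about 50 g; starts standing in the shut drawer, about 30 to 50 mm behind the inner face of the front panel and within 15 mm of the drawer's centre line; z axis up.
- jar_small: the small bell jar (centre of its open rim); see its knob point. May be absent.
- jar_small_knob (a point): middle of the knob of the small bell jar, a loose bell of clear green-tinted glass, mouth down, black rim, 68 mm outside and 60 mm inside diameter, 46 mm high to the flat shoulder (inside height 42), with a black knob of 22 mm diameter and 24 mm length whose middle is 70 mm above the rim and whose top is 82 mm above it. z axis up. Under 0.6 kg. May be absent.
- jar_medium: the medium bell jar (centre of its open rim); see its knob point. May be absent.
- jar_medium_knob (a point): middle of the knob of the medium bell jar, a loose bell of clear green-tinted glass, mouth down, black rim, 88 mm outside and 80 mm inside diameter, 90 mm high to the flat shoulder (inside height 86), with a black knob of 22 mm diameter and 24 mm length whose middle is 114 mm above the rim and whose top is 126 mm above it. z axis up. Under 0.6 kg. May be absent.
- jar_large: the large bell jar (centre of its open rim); see its knob point. May be absent.
- jar_large_knob (a point): middle of the knob of the large bell jar, a loose bell of clear green-tinted glass, mouth down, black rim, 108 mm outside and 100 mm inside diameter, 134 mm high to the flat shoulder (inside height 130), with a black knob of 22 mm diameter and 24 mm length whose middle is 158 mm above the rim and whose top is 170 mm above it. z axis up. Under 0.6 kg. May be absent.
- dish: bystander, leave alone: small white ceramic dish, 48 mm across, 22 high; origin at its underside (tools: on their axis).
- release_agent: bystander, leave alone: white bottle with red cap, 44 mm across, 110 high; origin at its underside (tools: on their axis).
- plaster_can: bystander, leave alone: metal can, 64 mm across, 90 high; origin at its underside (tools: on their axis).
- spatula: bystander, leave alone: spatula, 200 mm long, lying flat; origin at its underside (tools: on their axis).
- wrench: bystander, leave alone: wrench, 160 mm long, lying flat; origin at its underside (tools: on their axis).
- tape: bystander, leave alone: roll of yellow tape, 76 mm across, 22 high; origin at its underside (tools: on their axis).
Mind the look-alikes: they are no part of the job. What is shaped like the jar_small but yellow is not meant. Leave any blue look-alike of the jar_medium alone.

How it is judged:
By the outcome, as a careful person would: the job done as asked, in the order asked, and still so for the second after the job is handed in, with the robot touching nothing.
Of jar_small, jar_medium, jar_large only 2 to 3 are there at a start; the rules pass over those that are not, and their reading is None.
At some moment in a run one of jar_small, jar_medium, jar_large may be knocked a few centimetres aside while the robot is not near it.
It also fails if it takes over 210 s, if anything falls off the work surface, if the arm or the gripper's body presses on something with over 40 N, if the wrist force passes 120 N, or if a joint passes its speed limit or range.

## Robot

A 6-joint arm with a two-finger parallel gripper is mounted at the origin on the work surface. World frame = base frame: x ahead of the robot, y to its left, z up, the work surface at z = 0. Lengths are in m, angles in rad, forces in N, time in s.
With the tool pointing down it reaches from about 0.35 to 0.85 m from the base axis. Payload 8.1 kg.
Tool frame: the origin (TCP) lies midway between the tips of the shut fingers; the grasp point (between the pads) lies 19 mm behind it; z points along the fingers, y is the direction in which the jaws open and shut (so a half turn about z gives the same grasp; the last joint's range is limited). The gripper opens to 93 mm and grips with 3 to 60 N. Pads are 15 mm wide; open, the fingers measure 128 mm over their backs; the gripper's body (75 mm by 188 mm) begins 65 mm behind the grasp point.
Start: joints at [-1.273, 0.13, 1.488, -0, 1.523, -0.085], TCP at [0.224, -0.557, 0.219] pointing down, gripper open.
Joint ranges: [-2.96, 2.96], [-0.89, 2.26], [0.02, 2.5], [-1.34, 4.48], [0, 2.73], [-2.66, 2.66]. Speed limits (rad/s): [2.39, 2.39, 2.79, 3.14, 3.14, 3.14].

## Interface

Orientations are given as a unit quaternion [w, x, y, z].
In Python, from station import * gives the robot as it stands. The module is installed in compiled form; this text tells all that it offers.
- The arm moves only by the tool arm_command, never from a script. Its argument "series" is a list of rows, each a list of 6 numbers: the shift along the tool's x, y, z in cm, then the turn, a rotation vector about the tool's x, y, z in rad. A call has 1 to 10 rows; each row is the pose to reach, as a shift and turn from the pose commanded when the call began, along the tool's axes at that moment; what a row does not reach only later rows make up. A row lasts 1/8 s, in which the tool goes at most 62.5 mm and 10.7 degrees, less where a joint would pass 70% of its speed; a pose out of reach is approached as far as the arm can. A call with a gripper value outside its range is refused whole. "hand" is the finger opening in cm, from 0 to 9.3, set as the call begins (left out, the last holds). The fingers move at their own pace and stop on an object; the grip force is fixed at half the most. Time passes only in rows, so rows that repeat a pose let the fingers close. It gives the time, the measured TCP pose, the force and the opening at its end, in the units of the state.
- read_state(): the state, without advancing time (a new reading comes with each control period).
- snapshot(name): name is "side" or "top"; returns a dict with "img" (384x512x3 uint8, red, green, blue), "vfov" (degrees; the focal length in pixels is half the picture's height over the tangent of half this angle, whatever the lens; pixels are square), "cx", "cy" (the principal point, pixels), "world_to_cam" (4x4, takes a point from world to camera coordinates). Camera axes: x right, y down, z forward; pixel columns grow to the right and rows downward; lengths in m; the calibration is good to about 2 mm. A picture is of the moment at which its call begins. There is no depth.
- close_job(): hands the job in, once; it reports no verdict.
The state is a dict: "time_s": time; "q": joint angles; "joint_velocities": joint speeds; "joint_efforts": joint torques, N m; "ee_pos": TCP position; "orientation": TCP orientation; "ft_force": force on the tool from outside, world axes, zero at the start; "ft_torque": the same for the moment, N m; "gripper_width": opening from 0.0 (shut) to 1.0 (fully open).
Only numpy, scipy, OpenCV 4.12 (cv2) and the standard library are available. Lean on these libraries where they do the work, as an engineer would, in place of code of your own. Each camera call takes 0.05 s, during which the arm holds its last target.

## Working session

There is one attempt and no reset: what is moved stays moved. The work goes in short steps, Python scripts to look and compute and a tool call to move; the robot and the scene stay as the last step left them, time stands still between calls to the robot, and variables do not carry over. Pictures are saved under pics/ and viewed, and the job is handed in when it is done.

Besides the shell and the picture viewer there is one more tool, called as name(argument=value, ...), one argument or row to a line, values as JSON. arm_command: Moves the arm, as the interface text tells. Its arguments: {"type":"object","properties":{"series":{"type":"array","items":{"type":"array","items":{"type":"number"}}},"hand":{"type":"number"}},"required":["series"]}

```bash
mkdir -p pics
python3 - <<'E'
from station import *
import cv2,json,numpy as np
print(read_state())
for n in ("side","top"):
    s=snapshot(n); cv2.imwrite(f"pics/{n}0.png",cv2.resize(s["img"][:,:,::-1],(800,600),interpolation=cv2.INTER_CUBIC))
    print(n,s["vfov"],s["cx"],s["cy"],np.round(s["world_to_cam"],4).tolist())
E
```

```text
{'time_s': 0.0, 'q': array([-1.27341413e+00,  1.31141744e-01,  1.48930144e+00,  4.10183633e-06,
        1.52298703e+00, -8.54073668e-02]), 'joint_velocities': array([ 0.0001907 ,  0.00023599,  0.00023215, -0.00067671, -0.00104006,
        0.00094938]), 'joint_efforts': array([-6.61243648e-04, -5.59838462e+01, -4.91757810e+01,  7.66322413e-02,
        3.49272473e-02, -9.42815541e-05]), 'ee_pos': array([ 0.22395445, -0.55601587,  0.21758688]), 'orientation': array([-9.13845098e-04,  9.81739468e-01,  1.90228215e-01, -9.51603460e-05]), 'ft_force': array([-0.30038476,  0.59670051, -0.52526778]), 'ft_torque': array([ 0.00890878,  0.02976652, -0.0482407 ]), 'gripper_width': 1.0002697833511596}
side 45.73134066744731 254.5758489783696 189.04574612820272 [[0.9638, -0.2668, -0.0031, -0.5195], [-0.2065, -0.7384, -0.642, 0.1433], [0.169, 0.6194, -0.7667, 1.4485], [0.0, 0.0, 0.0, 1.0]]
top 54.17307165322202 259.2386707620203 201.2684653606037 [[-0.022, -0.9997, -0.0049, -0.0546], [-0.9934, 0.0224, -0.1128, 0.5634], [0.1129, 0.0024, -0.9936, 1.1464], [0.0, 0.0, 0.0, 1.0]]
```

View pics/side0.png

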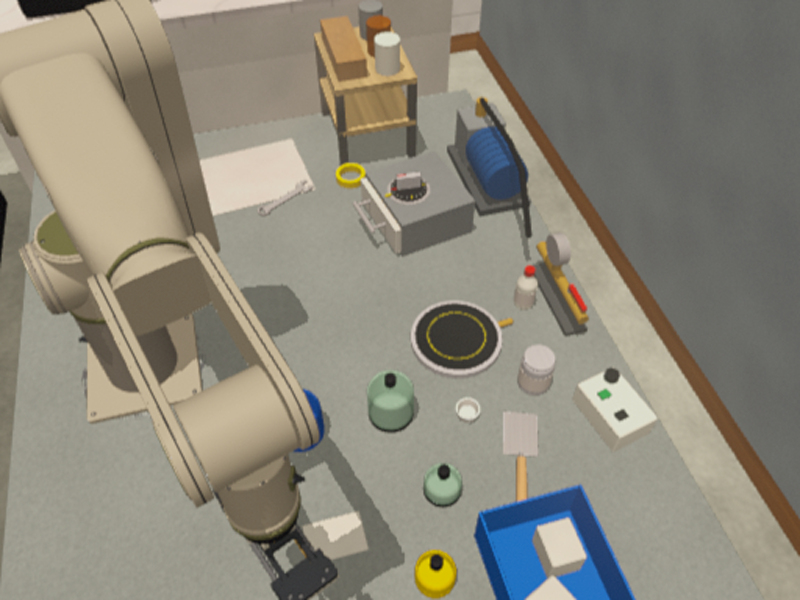

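View pics/top0.png

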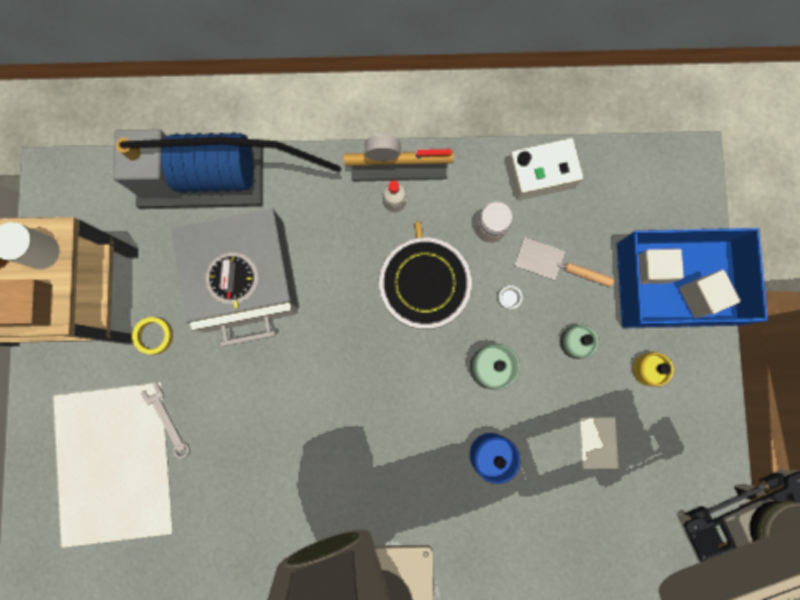

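The side view shows the safe with its dial at about (408,182), the plate at (457,336) and two green jars with knobs at (390,380) and (444,472). The yellow look-alike is at (436,563). The top view shows the same, plus the blue look-alike at (495,458). Next I'll take zoomed crops.

```bash
cat > h.py <<'E'
from station import *
import cv2,numpy as np
def cam(s):
    f=192/np.tan(np.radians(s["vfov"])/2)
    return np.array([[f,0,s["cx"]],[0,f,s["cy"]],[0,0,1]]),np.array(s["world_to_cam"])
def proj(s,X):
    K,T=cam(s);X=np.atleast_2d(X);c=X@T[:3,:3].T+T[:3,3];p=c@K.T;return p[:,:2]/p[:,2:]
def ray(s,uv):
    K,T=cam(s);R=T[:3,:3];o=-R.T@T[:3,3];d=R.T@np.linalg.inv(K)@np.array([uv[0],uv[1],1.]);return o,d/np.linalg.norm(d)
def onz(s,uv,z):
    o,d=ray(s,uv);return o+d*(z-o[2])/d[2]
def tri(a,ua,b,ub):
    Pa=cam(a)[0]@cam(a)[1][:3];Pb=cam(b)[0]@cam(b)[1][:3]
    x=cv2.triangulatePoints(Pa,Pb,np.array(ua,float).reshape(2,1),np.array(ub,float).reshape(2,1)).ravel();X=x[:3]/x[3]
    e=np.linalg.norm(proj(a,X)-ua),np.linalg.norm(proj(b,X)-ub);return X,np.round(e,2)
def crop(s,x0,y0,w,h,name,k):
    im=cv2.resize(s["img"][y0:y0+h,x0:x0+w,::-1],None,fx=k,fy=k,interpolation=cv2.INTER_CUBIC);cv2.imwrite(f"pics/{name}.png",im)
E
python3 - <<'E'
from h import *
a=snapshot("side");b=snapshot("top")
import pickle;pickle.dump((a,b),open("s0.pkl","wb"))
crop(a,220,90,100,75,"a_safe",8);crop(b,100,130,100,75,"b_safe",8)
crop(a,220,180,160,120,"a_jar",5);crop(b,230,140,160,120,"b_jar",5)
E
```

```text
(no output)
```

View pics/a_safe.png

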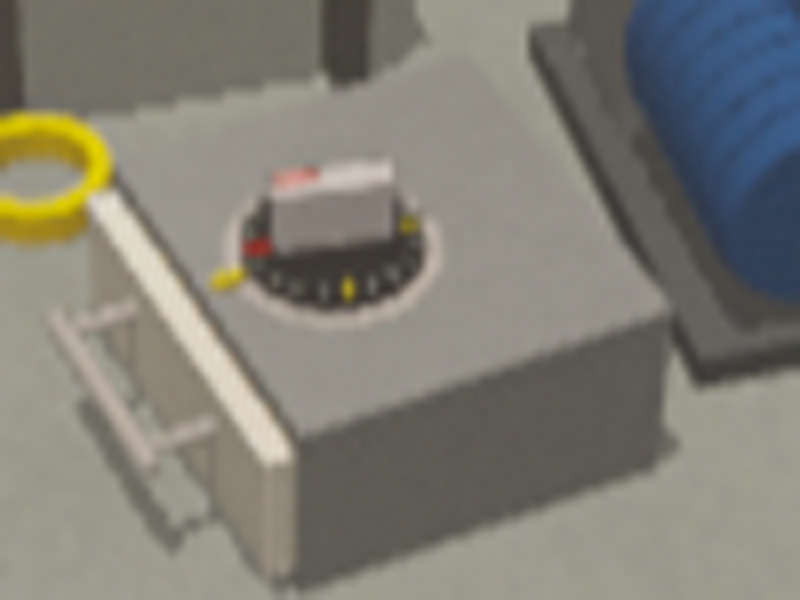

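View pics/b_safe.png

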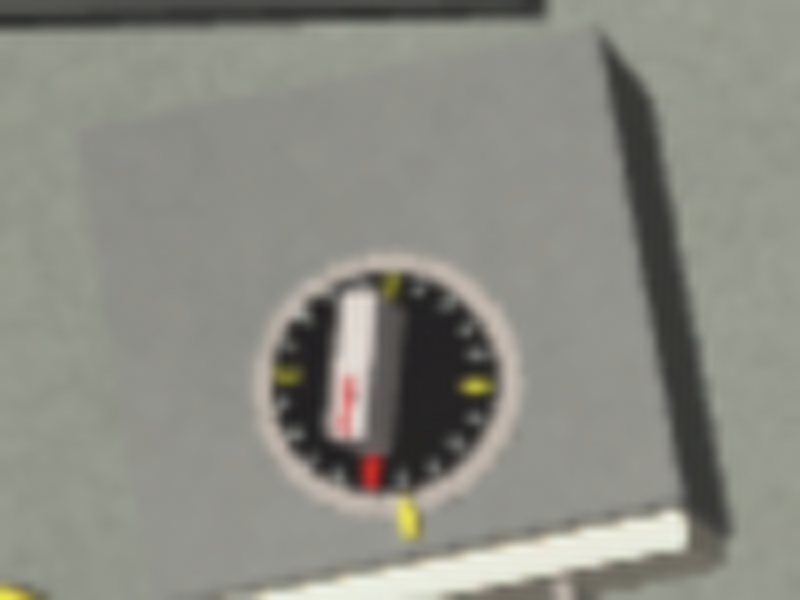

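View pics/a_jar.png

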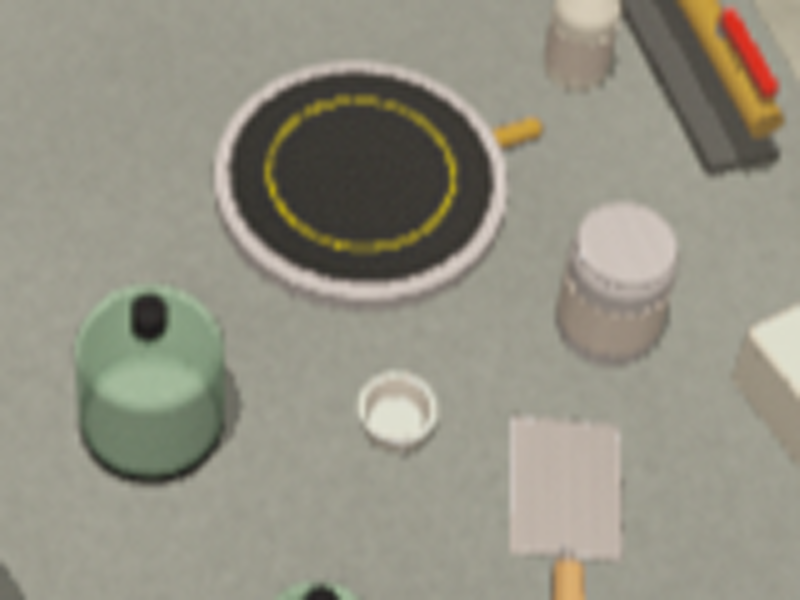

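View pics/b_jar.png

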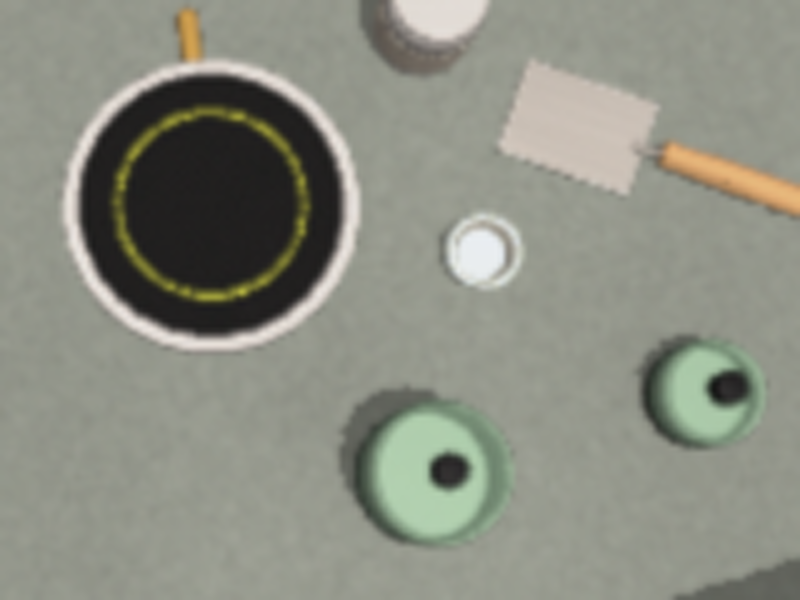

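Run:
```python
from h import *
import pickle;a,b=pickle.load(open("s0.pkl","rb"))
def A(o,p,k): return np.array([o[0]+(p[0]+.5)/k-.5,o[1]+(p[1]+.5)/k-.5])
sa=lambda *p:A((220,90),p,8); sb=lambda *p:A((100,130),p,8)
ja=lambda *p:A((220,180),p,5); jb=lambda *p:A((230,140),p,5)
def show(n,X): print(n,np.round(X[0],4),X[1])
show("plate",tri(a,ja(361,172),b,jb(211,204)))
show("med knob top",tri(a,ja(148,305),b,jb(449,470)))
show("dial disc",tri(a,sa(333,262),b,sb(388,382)))
show("pointer",tri(a,sa(227,279),b,sb(407,518)))
show("red",tri(a,sa(256,247),b,sb(372,472)))
show("bar top far-left corner/red end",tri(a,sa(272,172),b,sb(335,440)))
# small knob from full images
show("small knob", tri(a,A((0,0),(444,472),1.5625),b,A((0,0),(587,340),1.5625)))
# safe corners at z=.1
print("safe TR",onz(b,sb(597,30),.1),"TL",onz(b,sb(82,130),.1))
show("safe front R top (panel outer)",tri(a,sa(275,470),b,sb(686,550)))
A2=lambda x,y:A((0,0),(x,y),1.5625)
show("handle R end",tri(a,sa(153,458),b,A2(273,333)))
show("handle L end",tri(a,sa(58,320),b,A2(224,342)))
print("medium rim c on z0",onz(b,jb(440,472),0.09))
for q,r,h in(("m",(449,470),.114),("m-large",(449,470),.158)): print(q,onz(b,jb(*r),h))
```

```text
plate [ 0.6321 -0.1091  0.0191] [0.54 0.8 ]
med knob top [ 0.4565 -0.2379  0.1232] [0.47 0.68]
dial disc [0.6368 0.2653 0.0901] [0.25 0.44]
pointer [0.5838 0.2538 0.1026] [0.35 0.62]
red [0.6005 0.2655 0.1075] [0.34 0.61]
bar top far-left corner/red end [0.6073 0.2659 0.1489] [0.62 1.12]
small knob [ 0.5036 -0.4176  0.0692] [0.72 0.95]
safe TR [0.76660842 0.18499254 0.1       ] TL [0.73246811 0.37889504 0.1       ]
safe front R top (panel outer) [0.576  0.1546 0.0796] [1.07 1.81]
handle R end [0.5316 0.1907 0.0647] [0.63 1.08]
handle L end [0.5131 0.2856 0.0676] [0.06 0.11]
medium rim c on z0 [ 0.45436047 -0.23730113  0.09      ]
m [ 0.45485022 -0.23892768  0.114     ]
m-large [ 0.45380821 -0.23209649  0.158     ]
```

Run:
```python
from h import *
from scipy.optimize import least_squares
import pickle;a,b=pickle.load(open("s0.pkl","rb"))
# plate ring
for n,s,box in(("side",a,(255,190,330,250)),("top",b,(240,150,310,215))):
    x0,y0,x1,y1=box;im=s["img"][y0:y1,x0:x1].astype(int)
    m=((im[:,:,0]-im[:,:,2])>45)&((im[:,:,1]-im[:,:,2])>35)
    cnt,lab,st,ce=cv2.connectedComponentsWithStats(m.astype(np.uint8),connectivity=8)
    ys,xs=np.nonzero(m); P=np.array([onz(s,(x+x0,y+y0),.02)[:2] for x,y in zip(xs,ys)])
    c=np.array([.632,-.109]);P=P[abs(np.linalg.norm(P-c,axis=1)-.06)<.015]
    r=least_squares(lambda p:np.linalg.norm(P-p[:2],axis=1)-p[2],[*c,.06],loss="soft_l1",f_scale=.002)
    print(n,"ring",len(P),np.round(r.x,4))
A=lambda o,p,k:np.array([o[0]+(p[0]+.5)/k-.5,o[1]+(p[1]+.5)/k-.5])
sa=lambda *p:A((220,90),p,8); sb=lambda *p:A((100,130),p,8)
# dial: backproject the silver ring/disc rim : fit by dark pixels
for n,s,box in(("side",a,(245,105,280,135)),("top",b,(130,158,168,198))):
    x0,y0,x1,y1=box;im=s["img"][y0:y1,x0:x1].astype(int).max(2)
    ys,xs=np.nonzero(im<70); P=np.array([onz(s,(x+x0,y+y0),.107)[:2] for x,y in zip(xs,ys)])
    (cx,cy),r=cv2.minEnclosingCircle((P*1000).astype(np.float32)); print(n,"dial",cx,cy,r,len(P))
for n,s,p in(("side",a,sa(333,257)),("top",b,sb(388,382))): print(n,onz(s,p,.103))
K=lambda s,p,z:np.round(onz(s,p,z),4)
A2=lambda x,y:A((0,0),(x,y),1.5625)
print("mk",K(a,A((220,180),(148,305),5),.126),K(b,A((230,140),(449,470),5),.124))
print("handle R",K(a,sa(153,455),.062),K(b,A2(273,333),.062),"L",K(a,sa(58,320),.062),K(b,A2(223,342),.062))
crop(a,240,270,80,60,"a_sm",10);crop(b,330,190,80,60,"b_sm",10);crop(b,110,180,80,60,"b_h",10)
```

```text
side ring 185 [ 0.6334 -0.1095  0.0595]
top ring 187 [ 0.6301 -0.1083  0.0593]
side dial 633.2592163085938 253.68228149414062 36.07343673706055 77
top dial 632.7029418945312 261.5494384765625 39.91754913330078 304
side [0.63450632 0.25455092 0.103     ]
top [0.63305275 0.26155579 0.103     ]
mk [ 0.4574 -0.2398  0.126 ] [ 0.4546 -0.2374  0.124 ]
handle R [0.5349 0.1949 0.062 ] [0.5286 0.1918 0.062 ] L [0.5144 0.2915 0.062 ] [0.5132 0.2893 0.062 ]
```

View pics/a_sm.png

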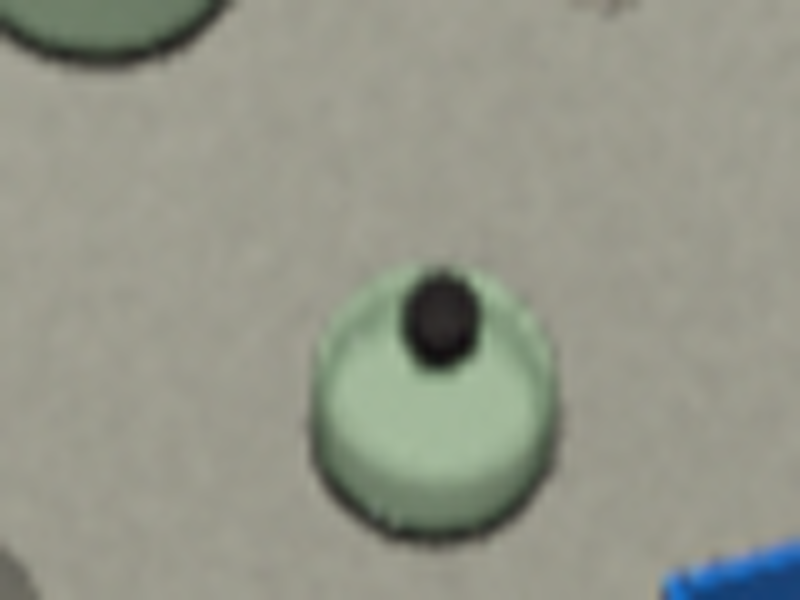

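View pics/b_sm.png

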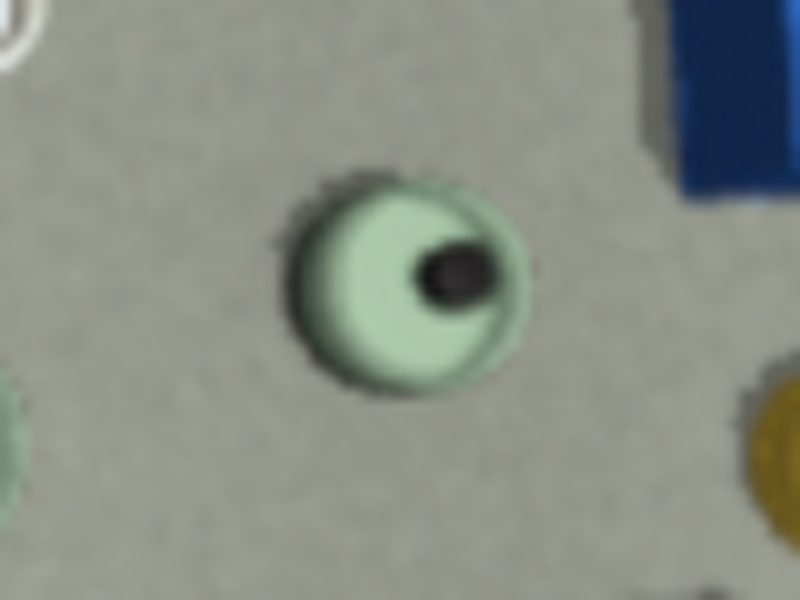

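View pics/b_h.png

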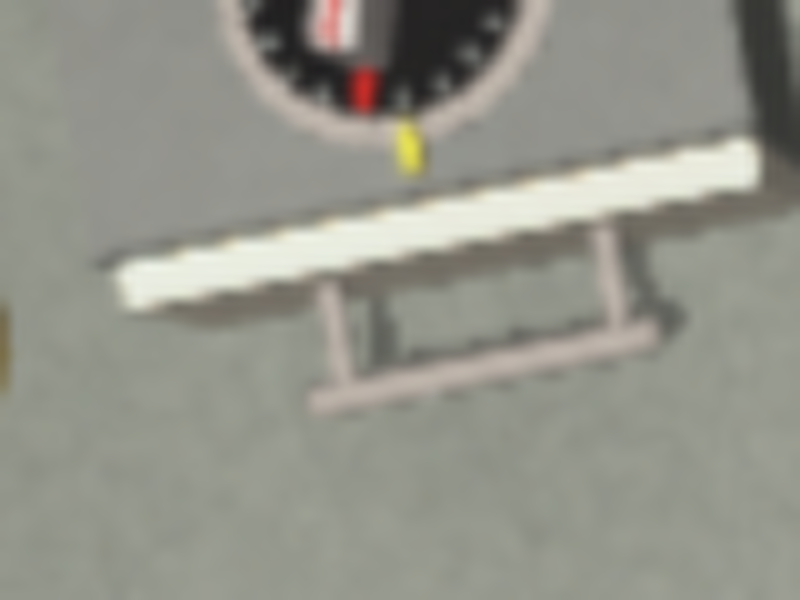

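```bash
cat >> h.py <<'E'
from scipy.spatial.transform import Rotation as Ro
def pose():
    st=read_state();w,x,y,z=st["orientation"];R=Ro.from_quat([x,y,z,w]).as_matrix();return st,np.array(st["ee_pos"]),R
def go(*targets):
    st,p,R=pose();th=np.arctan2(R[1,0],R[0,0])
    print("t %.2f p %s th %.3f tilt %.4f q6 %.2f F %s w %.3f"%(st["time_s"],np.round(p,4),th,np.arccos(-R[2,2]),st["q"][5],np.round(st["ft_force"],1),st["gripper_width"]*9.3))
    # tool axes assumed exactly vertical
    x=np.array([np.cos(th),np.sin(th),0]);y=np.array([np.sin(th),-np.cos(th),0])
    for t in targets:
        d=(np.array(t[:3])-p)*100;r=-(t[3]-th) if len(t)>3 else 0
        print("  ->",t,"row",np.round([d@x,d@y,-d[2],0,0,r],3).tolist())
E
python3 - <<'E'
from h import *
go((.44,-.12,.25,.1),(.634,.26,.25,-.134))
import pickle;a,b=pickle.load(open("s0.pkl","rb"))
X=tri(a,(240+44.2-.45,270+32-.45),b,(330+46-.45,190+27.5-.45));print(X, onz(a,(283.75,301.55),.07),onz(b,(375.55,217.05),.07))
E
```

```text
t 0.20 p [ 0.224  -0.5562  0.218 ] th 0.383 tilt 0.0011 q6 -0.09 F [ 0.1 -0.7 -0.5] w 9.274
  -> (0.44, -0.12, 0.25, 0.1) row [36.329, -32.399, -3.201, 0.0, 0.0, 0.283]
  -> (0.634, 0.26, 0.25, -0.134) row [68.518, -60.403, -3.201, 0.0, 0.0, 0.517]
(array([ 0.50371342, -0.4171495 ,  0.07064091]), array([0.48, 0.63])) [ 0.5051345 -0.4169988  0.07     ] [ 0.50187434 -0.41696145  0.07      ]
```

arm_command(
  series=[
    [5, -4, -4, 0, 0, 0],
    [36.3, -32.4, -4, 0, 0, 0.28],
    [36.3, -32.4, -4, 0, 0, 0.28],
    [36.3, -32.4, -4, 0, 0, 0.28],
    [36.3, -32.4, -4, 0, 0, 0.28],
    [36.3, -32.4, -4, 0, 0, 0.28],
    [36.3, -32.4, -4, 0, 0, 0.28],
    [36.3, -32.4, -4, 0, 0, 0.28],
    [36.3, -32.4, -4, 0, 0, 0.28],
    [36.3, -32.4, -4, 0, 0, 0.28],
  ],
  hand=5,
)

```text
time_s: 1.45
ee_pos: [0.4396, -0.1206, 0.2585]
orientation: [0.0, 0.999, 0.052, -0.0]
ft_force: [0.7, 0.6, -0.8]
gripper_width: 0.539
```

Run:
```python
from h import *
go((.634,.26,.22,-.134))
```

```text
t 1.45 p [ 0.4396 -0.1206  0.2585] th 0.104 tilt 0.0007 q6 1.09 F [ 0.7  0.6 -0.8] w 5.014
  -> (0.634, 0.26, 0.22, -0.134) row [23.28, -35.836, 3.849, 0.0, 0.0, 0.238]
```

arm_command(
  series=[
    [23.3, -35.8, 3.8, 0, 0, 0.24],
    [23.3, -35.8, 3.8, 0, 0, 0.24],
    [23.3, -35.8, 3.8, 0, 0, 0.24],
    [23.3, -35.8, 3.8, 0, 0, 0.24],
    [23.3, -35.8, 3.8, 0, 0, 0.24],
    [23.3, -35.8, 3.8, 0, 0, 0.24],
    [23.3, -35.8, 3.8, 0, 0, 0.24],
    [23.3, -35.8, 3.8, 0, 0, 0.24],
    [23.3, -35.8, 3.8, 0, 0, 0.24],
    [23.3, -35.8, 3.8, 0, 0, 0.24],
  ],
)

```text
time_s: 2.7
ee_pos: [0.6355, 0.2573, 0.2219]
orientation: [-0.0, 0.998, -0.07, 0.001]
ft_force: [-0.1, 0.4, -0.1]
gripper_width: 0.538
```

Run:
```python
from h import *
go((.634,.26,.16,-.134))
a=snapshot("side");b=snapshot("top")
st,p,R=pose();print("tcp proj",proj(a,p),proj(b,p))
crop(a,0,0,512,384,"a1",1.5625);crop(a,210,50,120,90,"a1z",6.5)
crop(b,0,0,512,384,"b1",1.5625);crop(b,90,120,120,90,"b1z",6.5)
```

```text
t 2.70 p [0.6355 0.2573 0.2219] th -0.140 tilt 0.0016 q6 2.02 F [-0.1  0.4 -0.1] w 5.003
  -> (0.634, 0.26, 0.16, -0.134) row [-0.182, -0.248, 6.19, 0.0, 0.0, -0.006]
tcp proj [[261.42630386  94.49896387]] [[136.061141  168.5513175]]
```

View pics/a1.png

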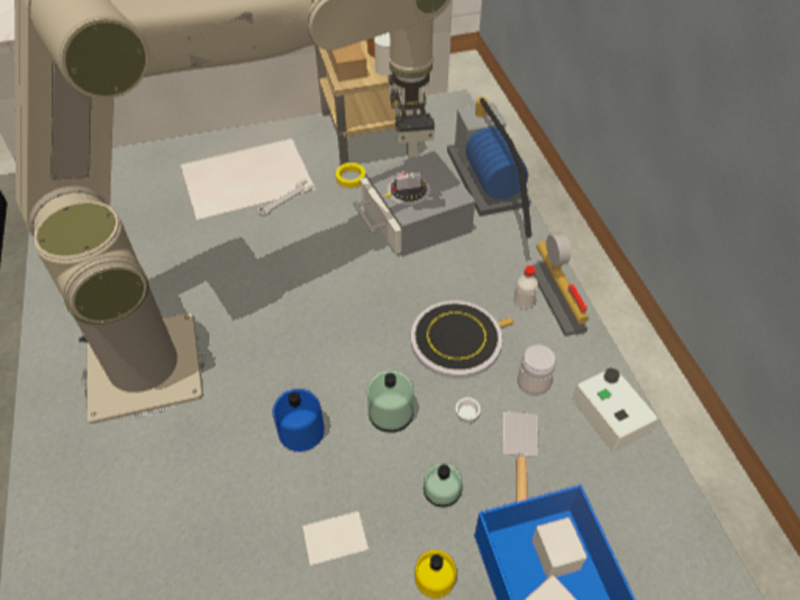

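View pics/b1.png

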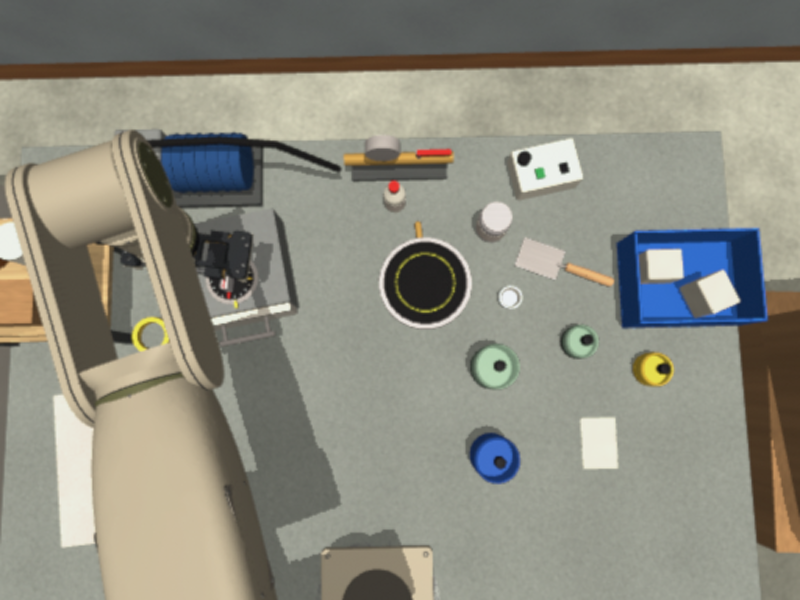

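View pics/a1z.png

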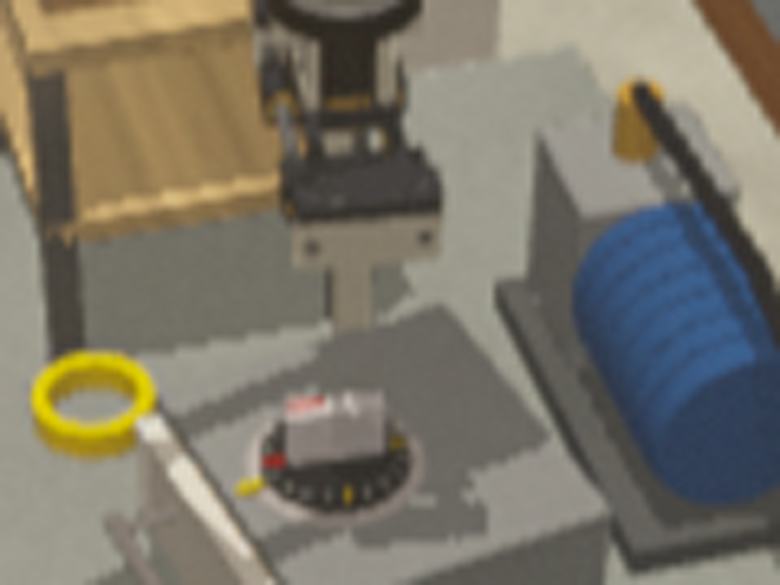

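Both views show only two green jars, small and medium. No large jar was hidden under the arm. The dial is clear below the gripper, so I'm going down onto it.

arm_command(
  series=[
    [-0.2, -0.2, 6.2, 0, 0, 0],
    [-0.2, -0.2, 10.7, 0, 0, 0],
    [-0.2, -0.2, 10.7, 0, 0, 0],
    [-0.2, -0.2, 10.7, 0, 0, 0],
    [-0.2, -0.2, 10.7, 0, 0, 0],
    [-0.2, -0.2, 10.7, 0, 0, 0],
    [-0.2, -0.2, 10.7, 0, 0, 0],
  ],
)

```text
time_s: 3.68
ee_pos: [0.6332, 0.2618, 0.1139]
orientation: [-0.0, 0.998, -0.069, 0.0]
ft_force: [0.0, 1.0, -0.2]
gripper_width: 0.54
```

Run:
```python
from h import *
go((.634,.26,.115,-.134))
a=snapshot("side");crop(a,220,70,100,75,"a2z",8)
```

```text
t 3.67 p [0.6332 0.2618 0.1139] th -0.137 tilt 0.0002 q6 2.03 F [ 0.   1.  -0.2] w 5.020
  -> (0.634, 0.26, 0.115, -0.134) row [0.101, 0.171, -0.115, 0.0, 0.0, -0.003]
```

View pics/a2z.png

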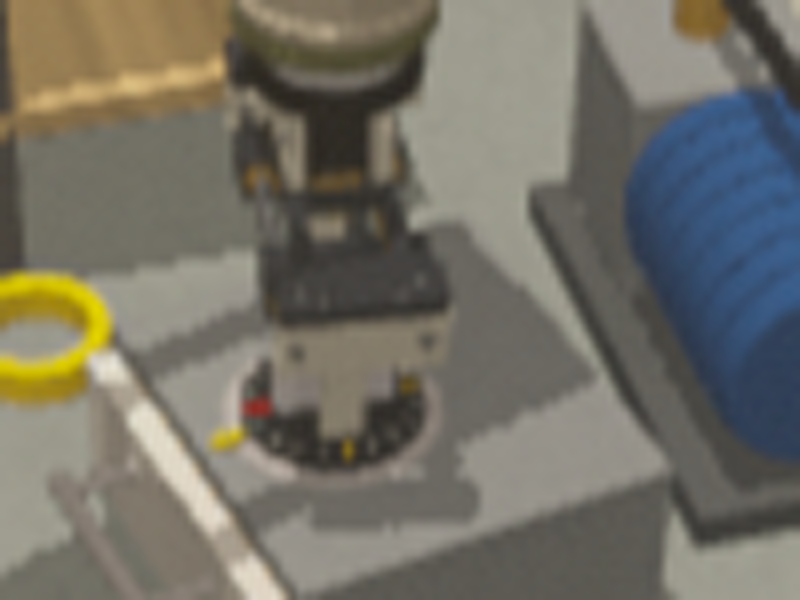

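arm_command(
  series=[
    [0, 0, 0, 0, 0, 0],
    [0, 0, 0, 0, 0, 0],
    [0, 0, 0, 0, 0, 0],
    [0, 0, 0, 0, 0, 0],
    [0, 0, 0, 0, 0, 0],
  ],
  hand=0.6,
)

```text
time_s: 4.35
ee_pos: [0.6333, 0.263, 0.1137]
orientation: [-0.001, 0.998, -0.068, 0.0]
ft_force: [1.5, 4.5, -1.3]
gripper_width: 0.151
```

Run:
```python
from h import *
go(); print(read_state()["ft_force"],read_state()["ft_torque"])
```

```text
t 4.35 p [0.6333 0.263  0.1137] th -0.137 tilt 0.0018 q6 2.03 F [ 1.5  4.5 -1.3] w 1.408
[ 1.47011733  4.45962338 -1.3284148 ] [ 0.80545549 -0.16917646  0.00089968]
```

arm_command(
  series=[
    [0, -0.15, 0, 0, 0, -1.57],
    [0, -0.15, 0, 0, 0, -1.57],
    [0, -0.15, 0, 0, 0, -1.57],
    [0, -0.15, 0, 0, 0, -1.57],
    [0, -0.15, 0, 0, 0, -1.57],
    [0, -0.15, 0, 0, 0, -1.57],
    [0, -0.15, 0, 0, 0, -1.57],
    [0, -0.15, 0, 0, 0, -1.57],
    [0, -0.15, 0, 0, 0, -1.57],
    [0, -0.15, 0, 0, 0, -1.57],
  ],
)

```text
time_s: 5.6
ee_pos: [0.6341, 0.2621, 0.1136]
orientation: [0.001, 0.754, 0.657, -0.0]
ft_force: [3.5, -4.4, -0.9]
gripper_width: 0.153
```

Run:
```python
from h import *
go(); print(read_state()["ft_torque"])
a=snapshot("side");crop(a,230,90,80,60,"a3z",10)
b=snapshot("top");crop(b,100,140,80,60,"b3z",10)
```

```text
t 5.60 p [0.6341 0.2621 0.1136] th 1.433 tilt 0.0018 q6 0.46 F [ 3.5 -4.4 -0.9] w 1.421
[-0.72667708 -0.56848569  0.07563837]
```

View pics/a3z.png

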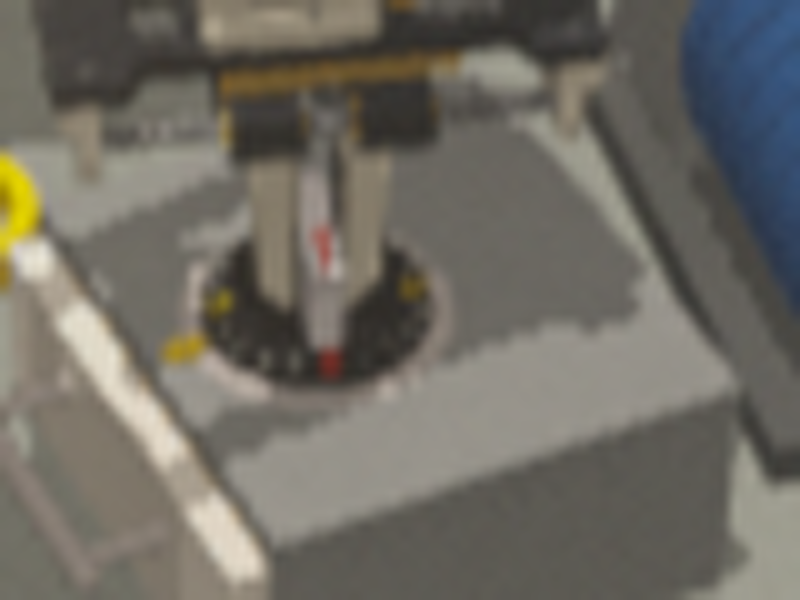

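View pics/b3z.png

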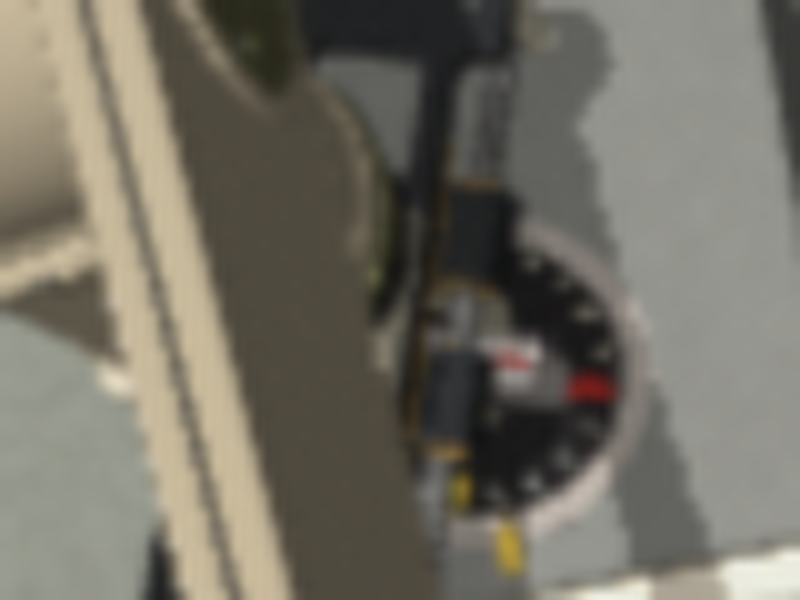

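Run:
```python
from h import *
b=snapshot("top");a=snapshot("side")
A=lambda o,p,k:np.array([o[0]+(p[0]+.5)/k-.5,o[1]+(p[1]+.5)/k-.5])
import pickle
def ell(s,pts,z):
    P=np.array([onz(s,p,z)[:2] for p in pts]);return P
f=lambda p:A((100,140),p,10)
g=lambda p:A((230,90),p,10)
for s,h,red,ptr,five,ten in((b,f,(590,388),(508,548),(460,492),None),(a,g,(330,362),(185,350),(221,301),(412,287))):
    z=.106
    R=onz(s,h(red),z)[:2];F=onz(s,h(five),z)[:2];P=onz(s,h(ptr),z)[:2]
    # centre from red & five (90 deg apart, clockwise from above): C = mid + perp/2
    d=F-R; 
    for sg in(1,-1):
        C=(R+F)/2+sg*np.array([-d[1],d[0]])/2
        if np.linalg.norm(C-np.array([.634,.262]))<.03:
            an=lambda X:np.arctan2(*(X-C)[::-1])
            v=(an(R)-an(P)+np.pi)%(2*np.pi)-np.pi
            print("C",C,"r",np.linalg.norm(R-C),"value",v,"ptr ang -pi",an(P)+np.pi,"red",an(R))
```

```text
C [0.63262457 0.26373288] r 0.03446379122630422 value 1.255099818427734 ptr ang -pi 0.20057193173737042 red -1.685920903424689
C [0.6387618  0.26459031] r 0.03580918768926952 value 1.1162051572121312 ptr ang -pi 0.2728471429193102 red -1.7525403534583517
```

Run:
```python
from h import *
import pickle;a,b=pickle.load(open("s0.pkl","rb"))
A=lambda o,p,k:np.array([o[0]+(p[0]+.5)/k-.5,o[1]+(p[1]+.5)/k-.5])
h=lambda *p:A((110,180),p,10)
for nm,L,R,z in(("panel back top",(118,262),(755,137),.087),("panel front top",(133,308),(755,183),.087),("handle",(315,400),(655,333),.062)):
    l=onz(b,h(*L),z);r=onz(b,h(*R),z);d=l-r;print(nm,l[:2],r[:2],np.arctan2(-d[0],d[1]),np.linalg.norm(d))
go()
```

```text
panel back top [0.55156797 0.34539912] [0.58498057 0.15471935] 0.1734677310793559 0.1935850578361494
panel front top [0.53764695 0.34064209] [0.57107293 0.15471505] 0.17787992935267619 0.18890781600933265
handle [0.51070008 0.29380631] [0.52884597 0.19025657] 0.17347697665545875 0.10512764726495122
t 5.80 p [0.6341 0.2621 0.1136] th 1.432 tilt 0.0019 q6 0.46 F [ 2.8 -3.5 -0.9] w 1.391
```

arm_command(
  series=[
    [0, 0, 0, 0, 0, 0],
    [0, 0, 0, 0, 0, 0],
    [0, 0, 0, 0, 0, 0],
    [0, 0, 0, 0, 0, 0],
    [0, 0, 0, 0, 0, 0],
    [0, 0, 0, 0, 0, 0],
  ],
)

```text
time_s: 6.55
ee_pos: [0.6341, 0.2621, 0.1136]
orientation: [0.001, 0.754, 0.656, -0.0]
ft_force: [3.0, -3.8, -0.8]
gripper_width: 0.152
```

arm_command(
  series=[
    [0, 0, 0, 0, 0, 1.885],
    [0, 0, 0, 0, 0, 1.885],
    [0, 0, 0, 0, 0, 1.885],
    [0, 0, 0, 0, 0, 1.885],
    [0, 0, 0, 0, 0, 1.885],
    [0, 0, 0, 0, 0, 1.885],
    [0, 0, 0, 0, 0, 1.885],
    [0, 0, 0, 0, 0, 1.885],
    [0, 0, 0, 0, 0, 1.885],
    [0, 0, 0, 0, 0, 1.885],
  ],
)

```text
time_s: 7.8
ee_pos: [0.6334, 0.2633, 0.1136]
orientation: [0.0, 0.975, -0.222, 0.0]
ft_force: [0.1, 0.5, -1.0]
gripper_width: 0.148
```

Run:
```python
from h import *
go((.634,.262,.1136,.175-.628))
a=snapshot("side");crop(a,230,90,80,60,"a4z",10)
```

```text
t 7.80 p [0.6334 0.2633 0.1136] th -0.448 tilt 0.0000 q6 2.34 F [ 0.1  0.5 -1. ] w 1.373
  -> (0.634, 0.262, 0.1136, -0.453) row [0.11, 0.09, 0.003, 0.0, 0.0, 0.005]
```

View pics/a4z.png

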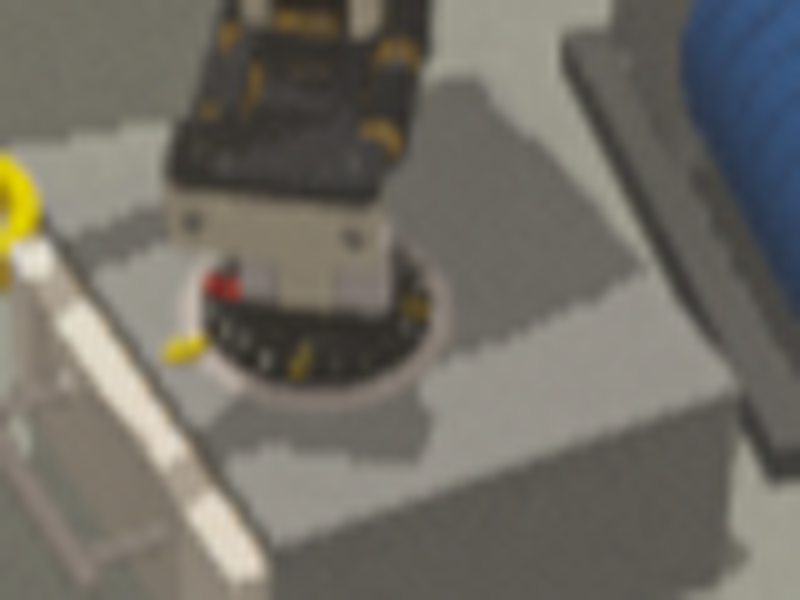

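arm_command(
  series=[
    [0, 0, 0, 0, 0, 0],
    [0, 0, 0, 0, 0, 0],
    [0, 0, 0, 0, 0, 0],
    [0, 0, 0, 0, 0, 0],
    [0, 0, 0, 0, 0, 0],
    [0, 0, 0, 0, 0, 0],
    [0, 0, 0, 0, 0, 0],
    [0, 0, 0, 0, 0, 0],
  ],
)

```text
time_s: 8.85
ee_pos: [0.6334, 0.2633, 0.1137]
orientation: [-0.0, 0.976, -0.219, 0.0]
ft_force: [0.7, -0.2, -0.8]
gripper_width: 0.149
```

arm_command(
  series=[
    [0, 0, 0, 0, 0, -0.94],
    [0, 0, 0, 0, 0, -0.94],
    [0, 0, 0, 0, 0, -0.94],
    [0, 0, 0, 0, 0, -0.94],
    [0, 0, 0, 0, 0, -0.94],
    [0, 0, 0, 0, 0, -0.94],
    [0, 0, 0, 0, 0, -0.94],
    [0, 0, 0, 0, 0, -0.94],
    [0, 0, 0, 0, 0, -0.94],
  ],
)

```text
time_s: 9.98
ee_pos: [0.6334, 0.2625, 0.1136]
orientation: [0.001, 0.97, 0.244, -0.0]
ft_force: [-0.3, -5.7, 0.6]
gripper_width: 0.151
```

arm_command(
  series=[
    [0, 0, 0, 0, 0, 0],
    [0, 0, 0, 0, 0, 0],
    [0, 0, 0, 0, 0, 0],
    [0, 0, 0, 0, 0, 0],
    [0, 0, 0, 0, 0, 0],
    [0, 0, 0, 0, 0, 0],
  ],
)

```text
time_s: 10.72
ee_pos: [0.6335, 0.2626, 0.1136]
orientation: [0.001, 0.97, 0.244, -0.0]
ft_force: [-0.6, -5.5, 0.7]
gripper_width: 0.15
```

Run:
```python
from h import *
go((.634,.262,.1136,.175+.314))
a=snapshot("side");crop(a,230,90,80,60,"a5z",10)
b=snapshot("top");crop(b,100,140,80,60,"b5z",10)
```

```text
t 10.72 p [0.6335 0.2626 0.1136] th 0.493 tilt 0.0011 q6 1.40 F [-0.6 -5.5  0.7] w 1.393
  -> (0.634, 0.262, 0.1136, 0.489) row [0.022, 0.074, 0.003, 0.0, 0.0, 0.004]
```

View pics/b5z.png

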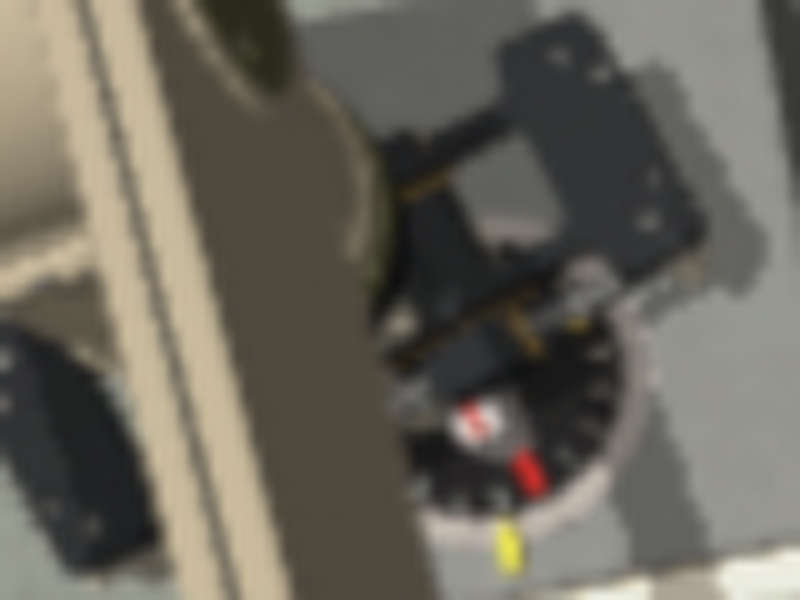

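View pics/a5z.png

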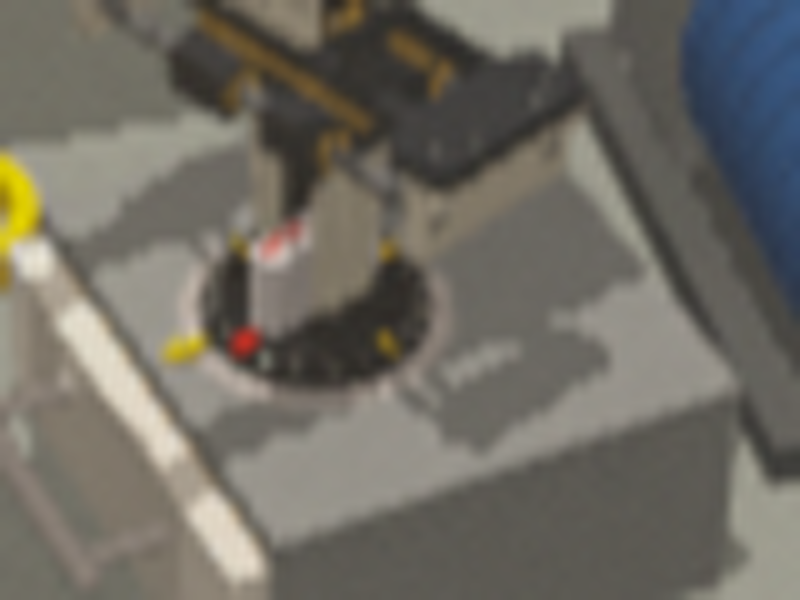

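arm_command(
  series=[
    [0, 0, 0, 0, 0, 0],
    [0, 0, 0, 0, 0, 0],
    [0, 0, 0, 0, 0, 0],
    [0, 0, 0, 0, 0, 0],
    [0, 0, -4, 0, 0, 0],
    [0, 0, -8, 0, 0, 0],
    [0, 0, -8, 0, 0, 0],
  ],
  hand=5,
)

```text
time_s: 11.7
ee_pos: [0.6359, 0.2643, 0.1991]
orientation: [-0.0, 0.969, 0.246, 0.004]
ft_force: [-0.5, 0.3, -0.5]
gripper_width: 0.537
```

Run:
```python
from h import *
go((.5407,.2455,.19,.175),(.5407,.2455,.045,.175))
```

```text
t 11.70 p [0.6359 0.2643 0.1991] th 0.498 tilt 0.0084 q6 1.39 F [-0.5  0.3 -0.5] w 4.990
  -> (0.5407, 0.2455, 0.19, 0.175) row [-9.258, -2.895, 0.911, 0.0, 0.0, 0.323]
  -> (0.5407, 0.2455, 0.045, 0.175) row [-9.258, -2.895, 15.411, 0.0, 0.0, 0.323]
```

arm_command(
  series=[
    [-9.3, -2.9, 0.9, 0, 0, 0.32],
    [-9.3, -2.9, 0.9, 0, 0, 0.32],
    [-9.3, -2.9, 0.9, 0, 0, 0.32],
    [-9.3, -2.9, 0.9, 0, 0, 0.32],
    [-9.3, -2.9, 0.9, 0, 0, 0.32],
    [-9.3, -2.9, 0.9, 0, 0, 0.32],
  ],
  hand=0,
)

```text
time_s: 12.45
ee_pos: [0.5387, 0.2445, 0.1848]
orientation: [-0.0, 0.996, 0.089, 0.0]
ft_force: [0.3, 1.6, -0.1]
gripper_width: 0.007
```

Run:
```python
from h import *
go((.5407,.2455,.11,.175),(.5407,.2455,.045,.175))
```

```text
t 12.45 p [0.5387 0.2445 0.1848] th 0.178 tilt 0.0005 q6 1.73 F [ 0.3  1.6 -0.1] w 0.063
  -> (0.5407, 0.2455, 0.11, 0.175) row [0.214, -0.062, 7.481, 0.0, 0.0, 0.003]
  -> (0.5407, 0.2455, 0.045, 0.175) row [0.214, -0.062, 13.981, 0.0, 0.0, 0.003]
```

arm_command(
  series=[
    [0.2, 0, 5, 0, 0, 0],
    [0.2, 0, 8.5, 0, 0, 0],
    [0.2, 0, 8.5, 0, 0, 0],
  ],
)

```text
time_s: 12.82
ee_pos: [0.5375, 0.2438, 0.096]
orientation: [0.001, 0.996, 0.089, -0.003]
ft_force: [0.1, -0.2, 0.3]
gripper_width: 0.008
```

Run:
```python
from h import *
go((.5407,.2455,.045,.175))
a=snapshot("side");crop(a,205,85,100,75,"a6z",8)
b=snapshot("top");crop(b,110,150,100,75,"b6z",8)
```

```text
t 12.82 p [0.5375 0.2438 0.096 ] th 0.178 tilt 0.0068 q6 1.73 F [ 0.1 -0.2  0.3] w 0.074
  -> (0.5407, 0.2455, 0.045, 0.175) row [0.348, -0.109, 5.105, 0.0, 0.0, 0.003]
```

View pics/b6z.png

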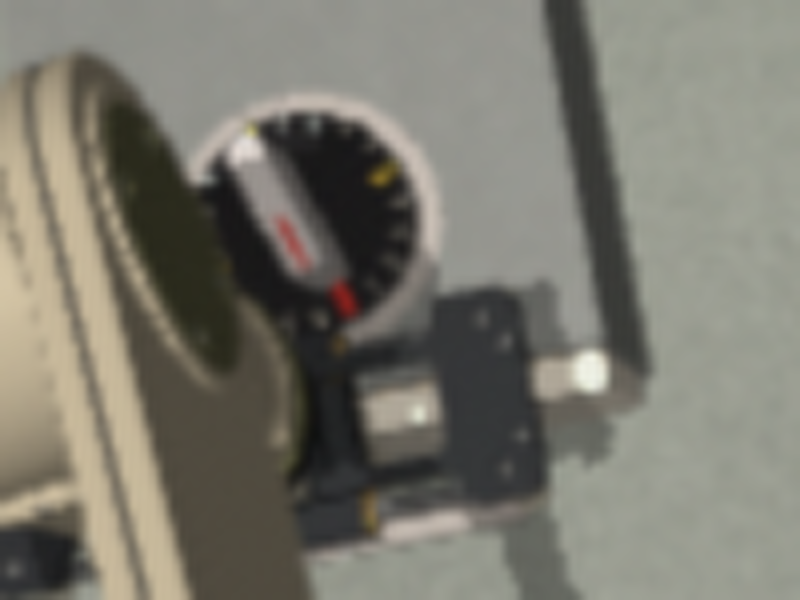

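View pics/a6z.png

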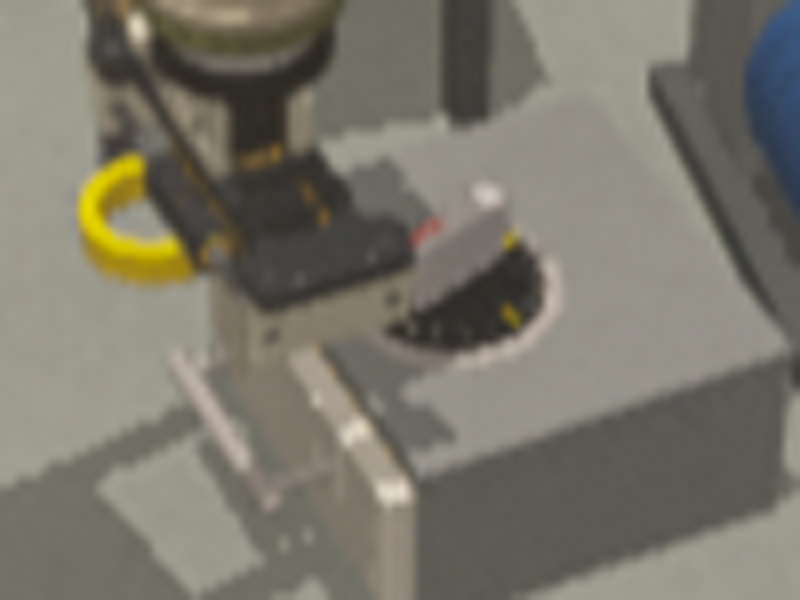

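arm_command(
  series=[
    [0.3, 0, 0.5, 0, 0, 0],
    [0.3, 0, 2, 0, 0, 0],
    [0.3, 0, 4, 0, 0, 0],
    [0.3, 0, 4, 0, 0, 0],
  ],
)

```text
time_s: 13.42
ee_pos: [0.5405, 0.2445, 0.0564]
orientation: [0.001, 0.996, 0.089, -0.003]
ft_force: [0.4, 0.3, 0.8]
gripper_width: 0.005
```

Run:
```python
from h import *
go((.5407,.2455,.045,.175))
a=snapshot("side");crop(a,205,85,100,75,"a7z",8)
```

```text
t 13.43 p [0.5405 0.2445 0.0564] th 0.178 tilt 0.0053 q6 1.73 F [0.4 0.3 0.8] w 0.050
  -> (0.5407, 0.2455, 0.045, 0.175) row [0.041, -0.095, 1.142, 0.0, 0.0, 0.003]
```

View pics/a7z.png

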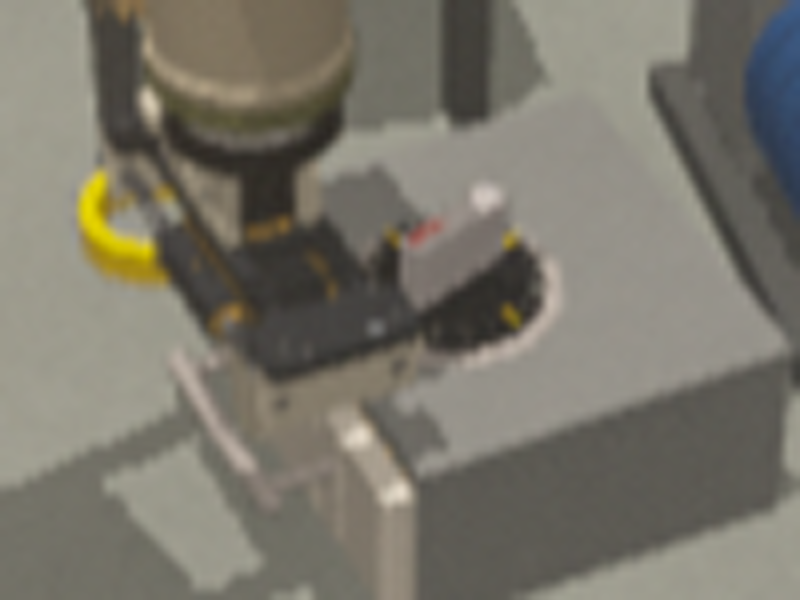

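arm_command(
  series=[
    [-0.6, 0, 0, 0, 0, 0],
    [-1.2, 0, 0.4, 0, 0, 0],
    [-2.2, 0, 0.5, 0, 0, 0],
    [-3.4, 0, 0.5, 0, 0, 0],
    [-4.8, 0, 0.5, 0, 0, 0],
    [-6.2, 0, 0.5, 0, 0, 0],
    [-7.6, 0, 0.5, 0, 0, 0],
    [-9, 0, 0.5, 0, 0, 0],
    [-10.3, 0, 0.5, 0, 0, 0],
    [-11.5, 0, 0.5, 0, 0, 0],
  ],
)

```text
time_s: 14.72
ee_pos: [0.4287, 0.2248, 0.0546]
orientation: [0.0, 0.996, 0.089, 0.0]
ft_force: [0.1, 0.8, 0.9]
gripper_width: 0.004
```

Run:
```python
from h import *
go()
```

```text
t 14.72 p [0.4287 0.2248 0.0546] th 0.178 tilt 0.0000 q6 1.77 F [0.1 0.8 0.9] w 0.035
```

arm_command(
  series=[
    [-0.9, 0, 0, 0, 0, 0],
    [-1.6, 0, 0, 0, 0, 0],
    [-1.9, 0, 0, 0, 0, 0],
    [-1.9, 0, 0, 0, 0, 0],
    [-1.9, 0, 0, 0, 0, 0],
  ],
)

```text
time_s: 15.35
ee_pos: [0.4109, 0.2216, 0.0546]
orientation: [0.0, 0.996, 0.089, -0.0]
ft_force: [-0.2, 0.4, -0.5]
gripper_width: 0.004
```

Run:
```python
from h import *
go()
a=snapshot("side");crop(a,190,85,120,90,"a8z",6.5)
b=snapshot("top");crop(b,100,150,120,90,"b8z",6.5)
```

```text
t 15.35 p [0.4109 0.2216 0.0546] th 0.178 tilt 0.0003 q6 1.78 F [-0.2  0.4 -0.5] w 0.039
```

View pics/b8z.png

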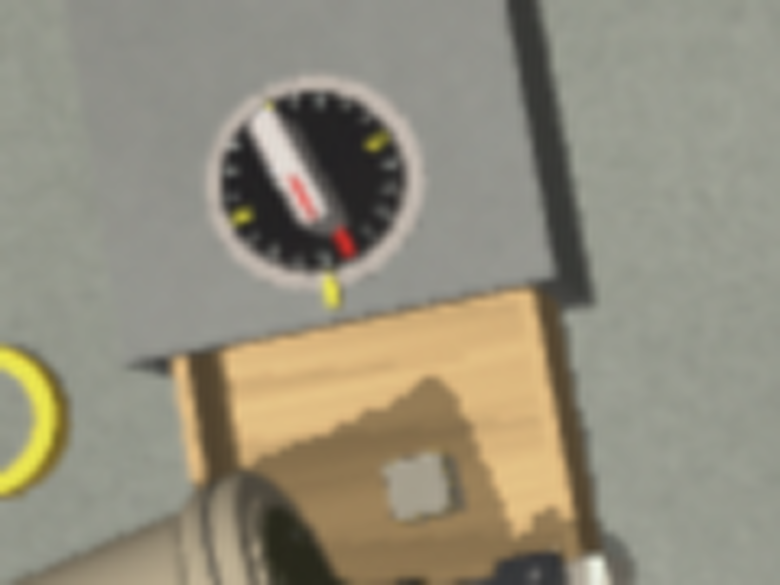

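View pics/a8z.png

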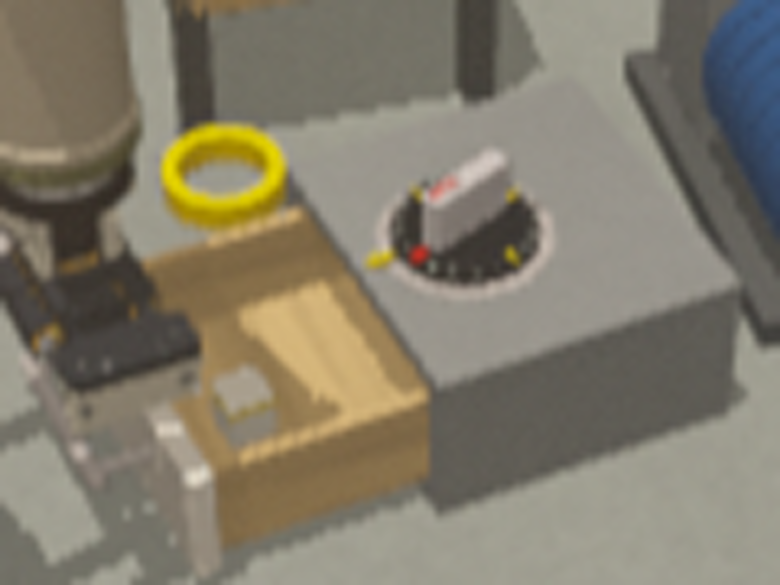

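arm_command(
  series=[
    [0.6, 0, 0, 0, 0, 0],
    [0.6, 0, -1, 0, 0, 0],
    [0.6, 0, -6, 0, 0, 0],
    [0.6, 0, -12, 0, 0, 0],
    [0.6, 0, -12, 0, 0, 0],
    [0.6, 0, -12, 0, 0, 0],
  ],
)

```text
time_s: 16.2
ee_pos: [0.417, 0.2227, 0.175]
orientation: [-0.0, 0.996, 0.089, 0.0]
ft_force: [0.0, 0.2, -1.3]
gripper_width: 0.007
```

Run:
```python
from h import *
a=snapshot("side");b=snapshot("top")
A=lambda o,p,k:np.array([o[0]+(p[0]+.5)/k-.5,o[1]+(p[1]+.5)/k-.5])
print(tri(a,A((190,85),(243,386),6.5),b,A((100,150),(420,486),6.5)))
print(onz(b,A((100,150),(420,486),6.5),.054),onz(a,A((190,85),(243,386),6.5),.054))
crop(a,190,85,120,90,"a9z",6.5);crop(b,130,190,80,60,"b9z",10)
go()
```

```text
(array([0.4972062 , 0.22432494, 0.056214  ]), array([0.45, 0.78]))
[0.49498799 0.22522866 0.054     ] [0.49922019 0.22631728 0.054     ]
t 16.30 p [0.4159 0.2223 0.1732] th 0.178 tilt 0.0025 q6 1.78 F [-0.5  1.  -0.5] w 0.028
```

View pics/b9z.png

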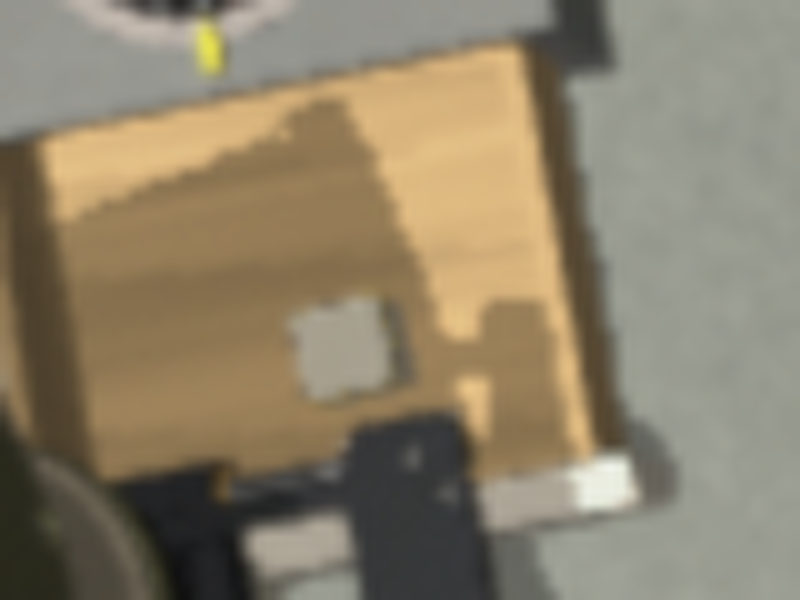

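View pics/a9z.png

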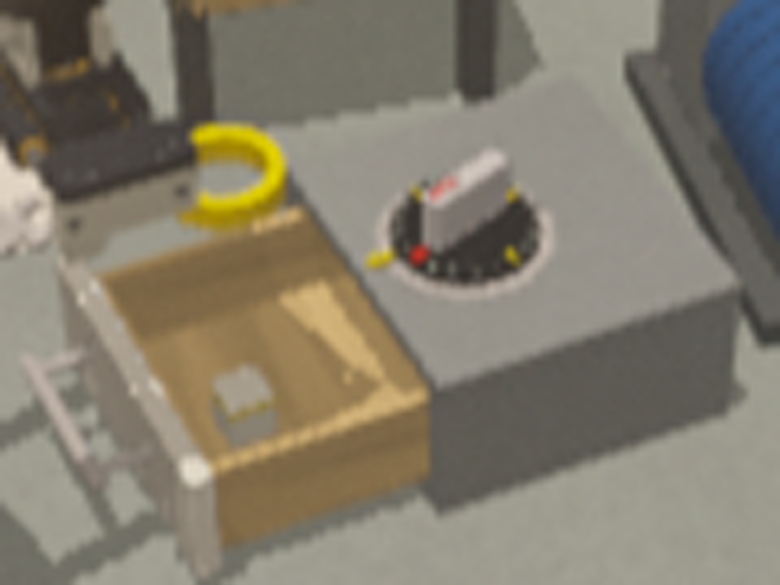

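Run:
```python
from h import *
go((.496,.2255,.13,.27),(.496,.2255,.027,.27))
```

```text
t 16.30 p [0.4159 0.2223 0.1732] th 0.178 tilt 0.0025 q6 1.78 F [-0.5  1.  -0.5] w 0.028
  -> (0.496, 0.2255, 0.13, 0.27) row [7.945, 1.097, 4.322, 0.0, 0.0, -0.092]
  -> (0.496, 0.2255, 0.027, 0.27) row [7.945, 1.097, 14.622, 0.0, 0.0, -0.092]
```

arm_command(
  series=[
    [4, 0.5, 0, 0, 0, -0.09],
    [7.9, 1.1, 3, 0, 0, -0.09],
    [7.9, 1.1, 6, 0, 0, -0.09],
    [7.9, 1.1, 8, 0, 0, -0.09],
    [7.9, 1.1, 8, 0, 0, -0.09],
    [7.9, 1.1, 8, 0, 0, -0.09],
  ],
  hand=5.2,
)

```text
time_s: 17.05
ee_pos: [0.4963, 0.2258, 0.0947]
orientation: [0.0, 0.991, 0.134, -0.0]
ft_force: [-0.9, -0.1, -0.2]
gripper_width: 0.55
```

Run:
```python
from h import *
a=snapshot("side");b=snapshot("top")
crop(a,190,75,120,90,"a10z",6.5);crop(b,110,170,100,75,"b10z",8)
go((.496,.2255,.027,.27))
```

```text
t 17.15 p [0.4971 0.2261 0.0958] th 0.268 tilt 0.0017 q6 1.64 F [ 1.  -0.6  0.4] w 5.154
  -> (0.496, 0.2255, 0.027, 0.27) row [-0.12, 0.026, 6.879, 0.0, 0.0, -0.002]
```

View pics/a10z.png

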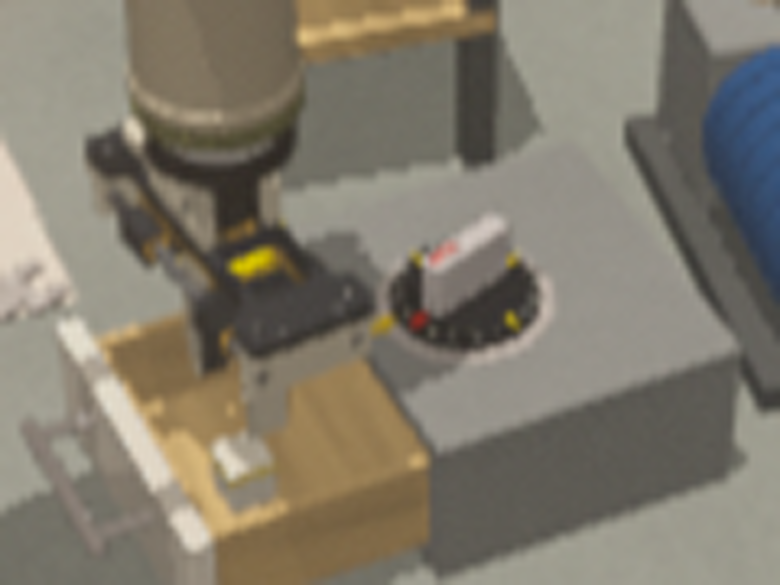

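View pics/b10z.png

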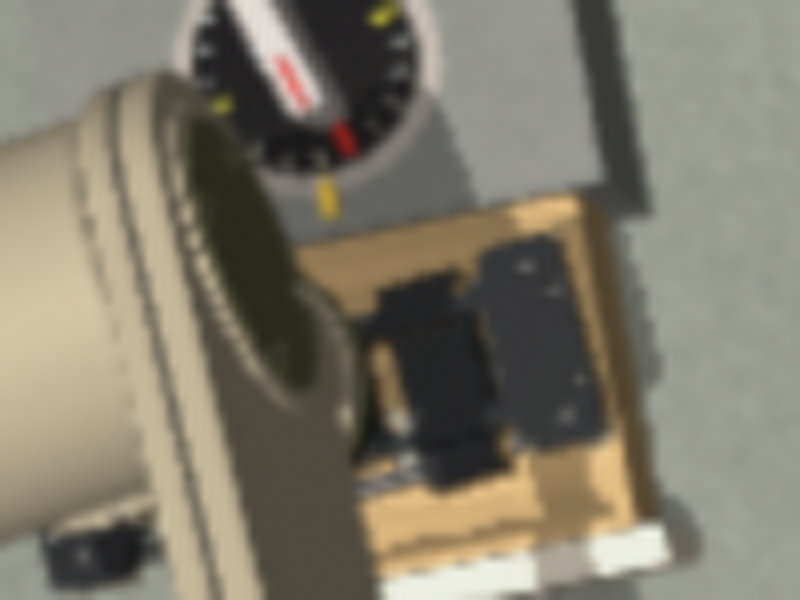

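arm_command(
  series=[
    [-0.1, 0, 2, 0, 0, 0],
    [-0.1, 0, 4, 0, 0, 0],
    [-0.1, 0, 5.8, 0, 0, 0],
    [-0.1, 0, 6.7, 0, 0, 0],
    [-0.1, 0, 6.7, 0, 0, 0],
    [-0.1, 0, 6.7, 0, 0, 0],
  ],
)

```text
time_s: 17.9
ee_pos: [0.4961, 0.2258, 0.0284]
orientation: [-0.0, 0.991, 0.134, 0.001]
ft_force: [-0.7, 0.3, 0.7]
gripper_width: 0.561
```

Run:
```python
from h import *
go((.496,.2255,.027,.27))
```

```text
t 17.90 p [0.4961 0.2258 0.0284] th 0.268 tilt 0.0012 q6 1.64 F [-0.7  0.3  0.7] w 5.214
  -> (0.496, 0.2255, 0.027, 0.27) row [-0.016, 0.022, 0.144, 0.0, 0.0, -0.002]
```

arm_command(
  series=[
    [0, 0, 0, 0, 0, 0],
    [0, 0, 0, 0, 0, 0],
    [0, 0, 0, 0, 0, 0],
    [0, 0, 0, 0, 0, 0],
    [0, 0, 0, 0, 0, 0],
  ],
  hand=2,
)

```text
time_s: 18.52
ee_pos: [0.4957, 0.2256, 0.0279]
orientation: [-0.0, 0.991, 0.134, 0.0]
ft_force: [-1.5, 0.5, 3.4]
gripper_width: 0.297
```

Run:
```python
from h import *
go((.496,.2255,.027,.27))
```

```text
t 18.52 p [0.4957 0.2256 0.0279] th 0.268 tilt 0.0004 q6 1.64 F [-1.5  0.5  3.4] w 2.766
  -> (0.496, 0.2255, 0.027, 0.27) row [0.029, 0.021, 0.091, 0.0, 0.0, -0.002]
```

arm_command(
  series=[
    [0, 0, -0.5, 0, 0, 0],
    [0, 0, -2, 0, 0, 0],
    [0, 0, -5, 0, 0, 0],
    [0, 0, -9, 0, 0, 0],
    [0, 0, -13, 0, 0, 0],
    [0, 0, -13, 0, 0, 0],
    [0, 0, -13, 0, 0, 0],
  ],
)

```text
time_s: 19.4
ee_pos: [0.4953, 0.2255, 0.1577]
orientation: [-0.0, 0.991, 0.133, 0.0]
ft_force: [-1.1, -0.4, -0.9]
gripper_width: 0.296
```

Run:
```python
from h import *
a=snapshot("side")
crop(a,190,45,120,90,"a11z",6.5)
go((.632,-.109,.13,0))
```

```text
t 19.45 p [0.4947 0.2253 0.1567] th 0.268 tilt 0.0017 q6 1.64 F [-0.2  0.2 -0.9] w 2.743
  -> (0.632, -0.109, 0.13, 0) row [4.393, 35.867, 2.668, 0.0, 0.0, 0.268]
```

View pics/a11z.png

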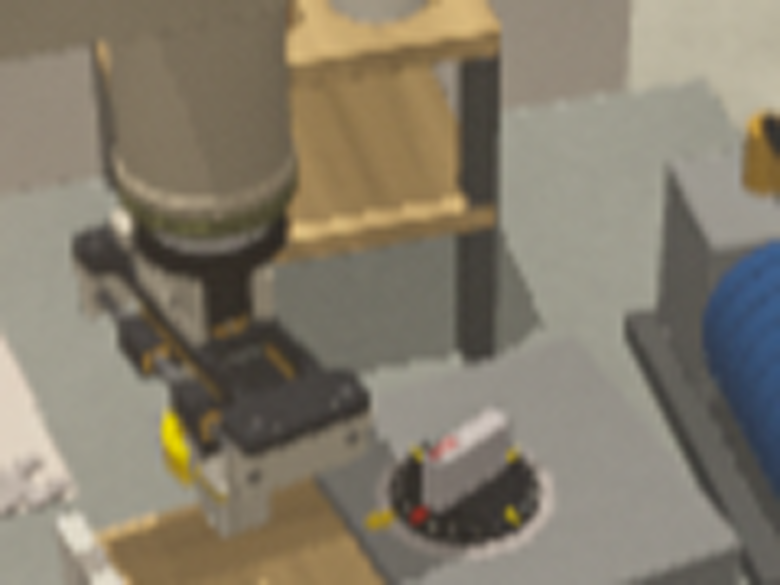

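arm_command(
  series=[
    [0.5, 4, 0, 0, 0, 0.03],
    [1, 9, 0, 0, 0, 0.06],
    [1.8, 14, 0.5, 0, 0, 0.1],
    [2.4, 19, 1, 0, 0, 0.14],
    [3, 24, 1.5, 0, 0, 0.18],
    [3.6, 29, 2, 0, 0, 0.22],
    [4.1, 33, 2.5, 0, 0, 0.25],
    [4.4, 35.9, 2.7, 0, 0, 0.27],
    [4.4, 35.9, 2.7, 0, 0, 0.27],
    [4.4, 35.9, 2.7, 0, 0, 0.27],
  ],
)

```text
time_s: 20.7
ee_pos: [0.6319, -0.1083, 0.1292]
orientation: [-0.001, 1.0, -0.001, -0.001]
ft_force: [-0.7, -0.8, 0.0]
gripper_width: 0.299
```

Run:
```python
from h import *
a=snapshot("side");b=snapshot("top")
crop(a,240,160,100,75,"a12z",8);crop(b,220,140,100,75,"b12z",8)
go((.632,-.109,.05,0),(.632,-.109,.028,0))
```

```text
t 20.80 p [ 0.6323 -0.1078  0.13  ] th -0.001 tilt 0.0013 q6 1.32 F [ 0.2 -0.4 -0.2] w 2.774
  -> (0.632, -0.109, 0.05, 0) row [-0.035, 0.115, 8.004, 0.0, 0.0, -0.001]
  -> (0.632, -0.109, 0.028, 0) row [-0.035, 0.115, 10.204, 0.0, 0.0, -0.001]
```

View pics/a12z.png

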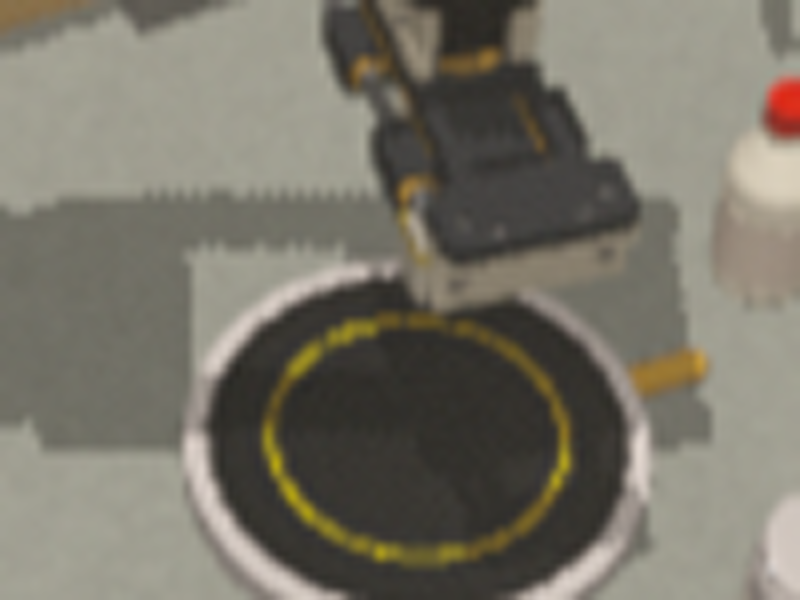

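View pics/b12z.png

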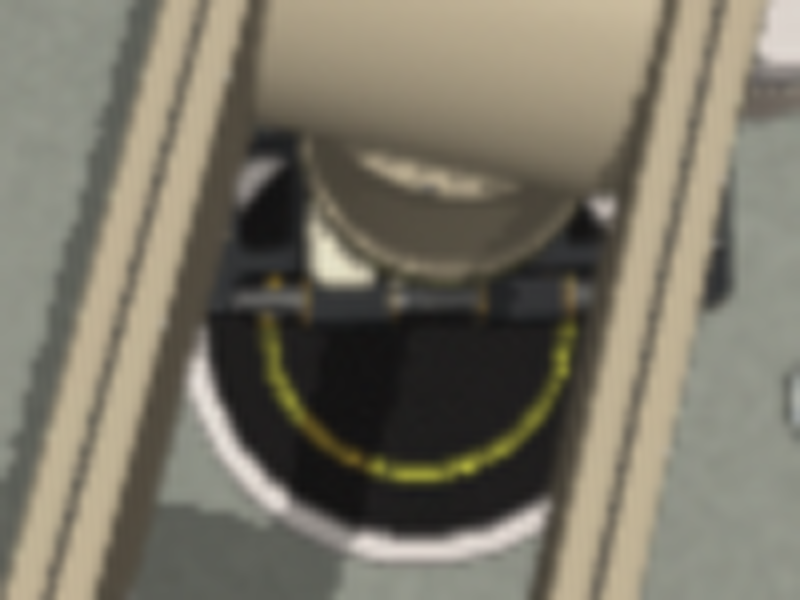

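Run:
```python
from h import *
a=snapshot("side");b=snapshot("top");st,p,R=pose()
for q in (p,p+[0,0,.019],p+[0,0,.05],p+[0,-.094,.084]): print((proj(a,q)-[240,160])*8,(proj(b,q)-[220,140])*8)
```

```text
[[427.72214644 254.61525738]] [[420.86443732 263.0363828 ]]
[[430.86377931 222.51196942]] [[422.49179163 253.00458405]]
[[436.13514321 168.64567751]] [[425.27401996 235.8535836 ]]
[[529.2613978  301.30884795]] [[709.64725633 209.47209746]]
```

arm_command(
  series=[
    [0, 0.1, 4, 0, 0, 0],
    [0, 0.1, 7, 0, 0, 0],
    [0, 0.1, 9, 0, 0, 0],
    [0, 0.1, 9.8, 0, 0, 0],
    [0, 0.1, 9.8, 0, 0, 0],
    [0, 0.1, 9.8, 0, 0, 0],
  ],
)

```text
time_s: 21.65
ee_pos: [0.634, -0.1103, 0.0342]
orientation: [0.0, 1.0, -0.001, 0.001]
ft_force: [0.5, -0.2, -0.2]
gripper_width: 0.299
```

Run:
```python
from h import *
a=snapshot("side");crop(a,240,160,100,75,"a13z",8)
go((.632,-.109,.026,0))
```

```text
t 21.70 p [ 0.634  -0.1103  0.0343] th -0.002 tilt 0.0024 q6 1.32 F [ 0.7  0.5 -0.4] w 2.825
  -> (0.632, -0.109, 0.026, 0) row [-0.204, -0.131, 0.825, 0.0, 0.0, -0.002]
```

View pics/a13z.png

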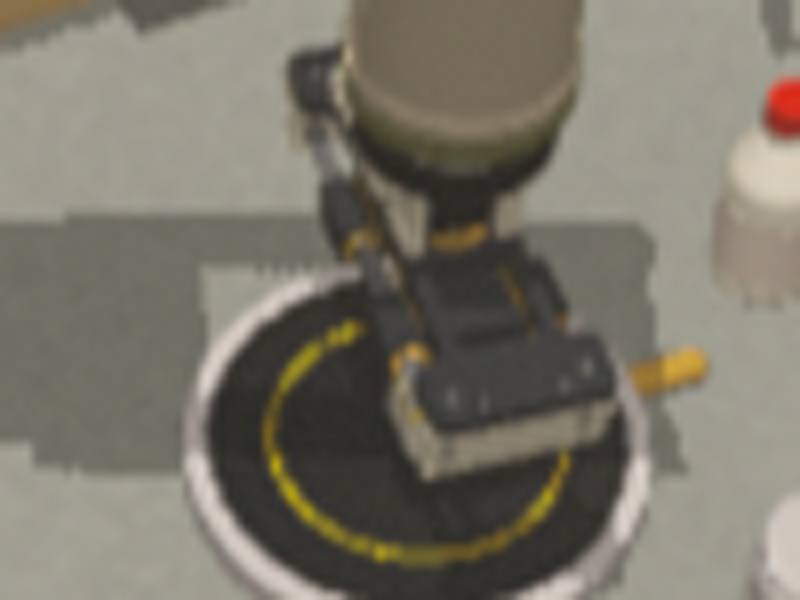

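arm_command(
  series=[
    [-0.1, -0.1, 0.2, 0, 0, 0],
    [-0.1, -0.1, 0.4, 0, 0, 0],
    [-0.1, -0.1, 0.6, 0, 0, 0],
    [-0.1, -0.1, 0.7, 0, 0, 0],
    [-0.1, -0.1, 0.7, 0, 0, 0],
    [-0.1, -0.1, 0.7, 0, 0, 0],
  ],
)

```text
time_s: 22.45
ee_pos: [0.632, -0.109, 0.026]
orientation: [0.0, 1.0, -0.001, 0.0]
ft_force: [-2.3, -0.2, 4.1]
gripper_width: 0.302
```

Run:
```python
from h import *
for i in range(6):
    go(); snapshot("top")
```

```text
t 22.45 p [ 0.632 -0.109  0.026] th -0.002 tilt 0.0002 q6 1.32 F [-2.3 -0.2  4.1] w 2.809
t 22.50 p [ 0.632  -0.1091  0.026 ] th -0.002 tilt 0.0002 q6 1.32 F [-2.6  1.2  5.2] w 2.754
t 22.55 p [ 0.632  -0.1091  0.026 ] th -0.002 tilt 0.0002 q6 1.32 F [-3.5  0.1  5.2] w 2.786
t 22.60 p [ 0.632  -0.1091  0.0259] th -0.002 tilt 0.0001 q6 1.32 F [-2.9  0.8  5.5] w 2.807
t 22.65 p [ 0.632  -0.1091  0.026 ] th -0.002 tilt 0.0002 q6 1.32 F [-2.6  0.1  4.8] w 2.779
t 22.70 p [ 0.632 -0.109  0.026] th -0.002 tilt 0.0002 q6 1.32 F [-3.   0.2  5. ] w 2.784
```

arm_command(
  series=[
    [0, 0, 0, 0, 0, 0],
    [0, 0, 0, 0, 0, 0],
    [0, 0, 0, 0, 0, 0],
    [0, 0, 0, 0, 0, 0],
    [0, 0, -1.5, 0, 0, 0],
    [0, 0, -5, 0, 0, 0],
    [0, 0, -12, 0, 0, 0],
    [0, 0, -12, 0, 0, 0],
    [0, 0, -12, 0, 0, 0],
  ],
  hand=5,
)

```text
time_s: 23.88
ee_pos: [0.6328, -0.1093, 0.1476]
orientation: [0.0, 1.0, -0.001, 0.002]
ft_force: [0.0, -1.0, -1.2]
gripper_width: 0.539
```

Run:
```python
from h import *
go((.5,.05,.25,.175))
```

```text
t 23.88 p [ 0.6328 -0.1093  0.1476] th -0.002 tilt 0.0031 q6 1.32 F [ 0.  -1.  -1.2] w 5.011
  -> (0.5, 0.05, 0.25, 0.175) row [-13.319, -15.897, -10.241, 0.0, 0.0, -0.177]
```

arm_command(
  series=[
    [-13.3, -15.9, -5, 0, 0, -0.177],
    [-13.3, -15.9, -5, 0, 0, -0.177],
    [-13.3, -15.9, -5, 0, 0, -0.177],
    [-13.3, -15.9, -5, 0, 0, -0.177],
    [-13.3, -15.9, -5, 0, 0, -0.177],
    [-13.3, -15.9, -5, 0, 0, -0.177],
  ],
  hand=0,
)

```text
time_s: 24.62
ee_pos: [0.499, 0.0497, 0.1943]
orientation: [0.0, 0.996, 0.087, -0.001]
ft_force: [0.7, -0.8, 0.4]
gripper_width: 0.01
```

Run:
```python
from h import *
a=snapshot("side");b=snapshot("top")
crop(a,0,0,512,384,"a14",1.5625);crop(a,250,175,80,60,"a14z",10);crop(b,235,150,80,60,"b14z",10);crop(b,100,160,100,75,"b14h",8)
go((.375,.216,.15,.175),(.375,.216,.05,.175))
```

```text
t 24.73 p [0.4993 0.0494 0.1945] th 0.174 tilt 0.0018 q6 1.39 F [-0.2  0.1 -0.3] w 0.077
  -> (0.375, 0.216, 0.15, 0.175) row [-9.361, -18.56, 4.451, 0.0, 0.0, -0.001]
  -> (0.375, 0.216, 0.05, 0.175) row [-9.361, -18.56, 14.451, 0.0, 0.0, -0.001]
```

View pics/a14z.png

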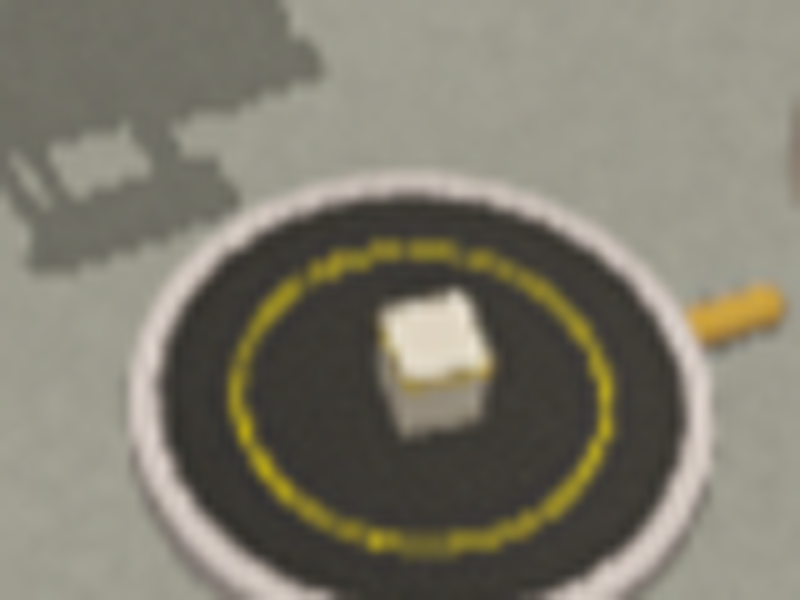

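View pics/b14z.png

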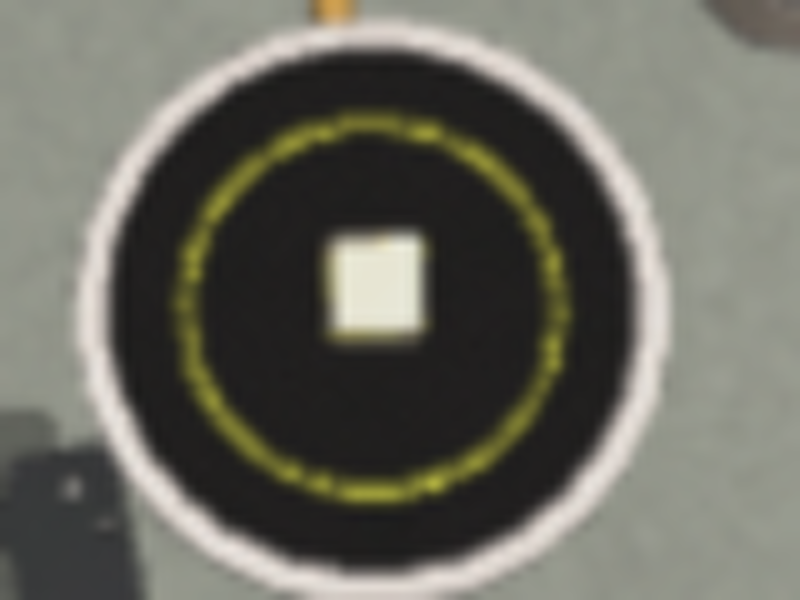

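View pics/b14h.png

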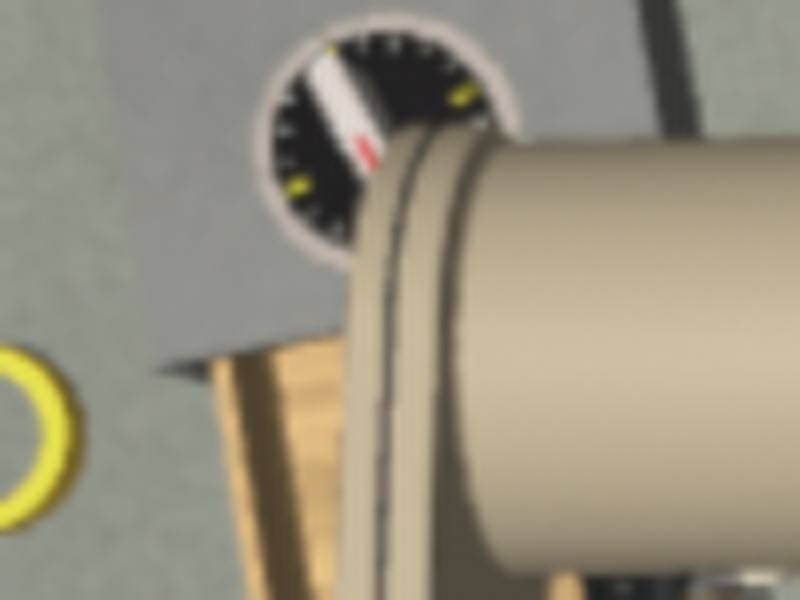

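View pics/a14.png

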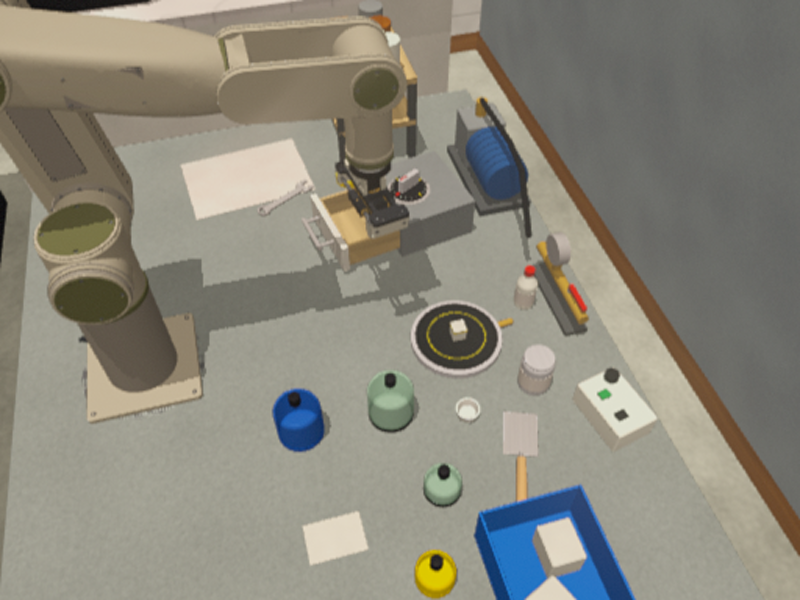

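Run:
```python
from h import *
a=snapshot("side");b=snapshot("top")
A=lambda o,p,k:np.array([o[0]+(p[0]+.5)/k-.5,o[1]+(p[1]+.5)/k-.5])
f=lambda *p:A((235,150),p,10)
print("top: sample",onz(b,f(376,286),.052)[:2],"ring",onz(b,f(371,307.5),.02)[:2])
g=lambda *p:A((250,175),p,10)
print("side: sample",onz(a,g(435,335),.052)[:2],"ring",onz(a,g(420,398),.02)[:2])
```

```text
top: sample [ 0.63105392 -0.10886182] ring [ 0.6297616  -0.10817024]
side: sample [ 0.63553136 -0.110705  ] ring [ 0.63242685 -0.1109357 ]
```

arm_command(
  series=[
    [-9.5, -18.6, 3, 0, 0, 0],
    [-9.5, -18.6, 3, 0, 0, 0],
    [-9.5, -18.6, 3, 0, 0, 0],
    [-9.5, -18.6, 3, 0, 0, 0],
    [-9.5, -18.6, 3, 0, 0, 0],
    [-9.5, -18.6, 8, 0, 0, 0],
    [-9.5, -18.6, 8, 0, 0, 0],
    [-9.5, -18.6, 8, 0, 0, 0],
  ],
)

```text
time_s: 25.82
ee_pos: [0.3743, 0.2163, 0.1168]
orientation: [0.0, 0.996, 0.087, 0.0]
ft_force: [0.4, 1.1, 0.9]
gripper_width: 0.005
```

Run:
```python
from h import *
a=snapshot("side");crop(a,170,85,120,90,"a15z",6.5)
go((.375,.216,.05,.175))
```

```text
t 25.88 p [0.3748 0.2167 0.1174] th 0.174 tilt 0.0018 q6 1.80 F [-0.4 -0.9  0.4] w 0.057
  -> (0.375, 0.216, 0.05, 0.175) row [0.011, 0.074, 6.742, 0.0, 0.0, -0.001]
```

View pics/a15z.png

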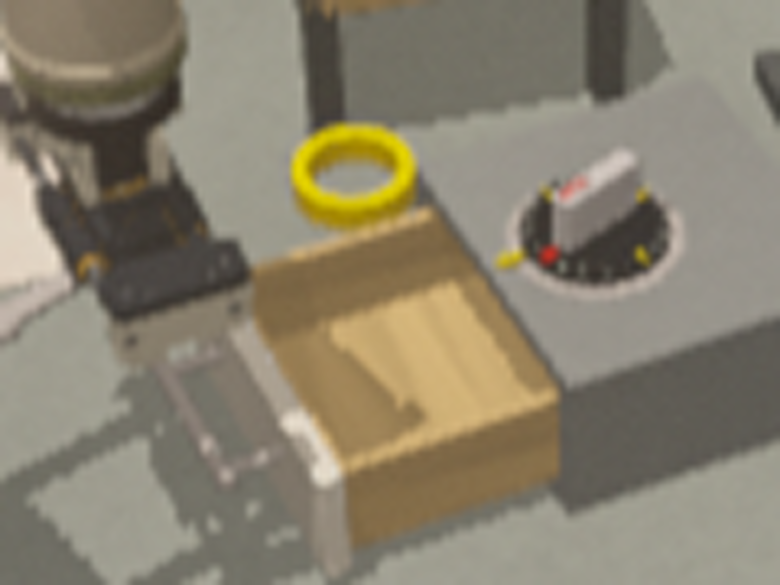

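arm_command(
  series=[
    [0, 0, 3, 0, 0, 0],
    [0, 0, 6, 0, 0, 0],
    [0, 0, 6.6, 0, 0, 0],
    [0, 0, 6.6, 0, 0, 0],
    [0, 0, 6.6, 0, 0, 0],
  ],
)

```text
time_s: 26.5
ee_pos: [0.3747, 0.2174, 0.0515]
orientation: [-0.0, 0.996, 0.087, 0.001]
ft_force: [0.1, -0.7, 0.5]
gripper_width: 0.007
```

arm_command(
  series=[
    [1, 0, 0, 0, 0, 0],
    [2.5, 0, 0, 0, 0, 0],
    [4, 0, 0, 0, 0, 0],
    [5.5, 0, 0, 0, 0, 0],
    [7, 0, 0, 0, 0, 0],
    [8.5, 0, 0, 0, 0, 0],
    [10, 0, 0, 0, 0, 0],
    [11.2, 0, 0, 0, 0, 0],
    [12, 0, 0, 0, 0, 0],
    [12, 0, 0, 0, 0, 0],
  ],
)

```text
time_s: 27.75
ee_pos: [0.4922, 0.2378, 0.0498]
orientation: [-0.0, 0.996, 0.087, 0.0]
ft_force: [-0.5, -0.9, 0.1]
gripper_width: 0.005
```

Run:
```python
from h import *
go((.508,.2397,.05,.175))
```

```text
t 27.75 p [0.4922 0.2378 0.0498] th 0.175 tilt 0.0006 q6 1.75 F [-0.5 -0.9  0.1] w 0.046
  -> (0.508, 0.2397, 0.05, 0.175) row [1.585, 0.091, -0.021, 0.0, 0.0, -0.0]
```

Now I'll push the last bit gently until there is contact force.

arm_command(
  series=[
    [0.5, 0, 0, 0, 0, 0],
    [1, 0, 0, 0, 0, 0],
    [1.4, 0, 0, 0, 0, 0],
    [1.4, 0, 0, 0, 0, 0],
  ],
)

```text
time_s: 28.25
ee_pos: [0.5058, 0.2403, 0.0498]
orientation: [-0.0, 0.996, 0.087, 0.0]
ft_force: [-0.4, 0.4, 0.1]
gripper_width: 0.004
```

arm_command(
  series=[
    [0.15, 0, 0, 0, 0, 0],
    [0.3, 0, 0, 0, 0, 0],
    [0.3, 0, 0, 0, 0, 0],
    [0.3, 0, 0, 0, 0, 0],
  ],
)

```text
time_s: 28.75
ee_pos: [0.5067, 0.2405, 0.0495]
orientation: [0.0, 0.996, 0.087, -0.002]
ft_force: [-8.3, -1.5, 5.9]
gripper_width: 0.002
```

arm_command(
  series=[
    [0.15, 0, 0, 0, 0, 0],
    [0.15, 0, 0, 0, 0, 0],
    [0.15, 0, 0, 0, 0, 0],
  ],
)

```text
time_s: 29.12
ee_pos: [0.5067, 0.2405, 0.0493]
orientation: [0.001, 0.996, 0.087, -0.003]
ft_force: [-14.7, -3.4, 12.1]
gripper_width: 0.006
```

arm_command(
  series=[
    [-1.5, 0, 0, 0, 0, 0],
    [-3, 0, 0, 0, 0, 0],
    [-3, 0, -5, 0, 0, 0],
    [-3, 0, -11, 0, 0, 0],
    [-3, 0, -17, 0, 0, 0],
    [-3, 0, -17, 0, 0, 0],
  ],
  hand=0,
)

```text
time_s: 29.88
ee_pos: [0.4836, 0.2371, 0.2267]
orientation: [-0.002, 0.996, 0.087, 0.006]
ft_force: [0.5, -0.1, -0.1]
gripper_width: 0.002
```

Run:
```python
from h import *
a=snapshot("side");crop(a,200,85,120,90,"a16z",6.5)
go((.6335,.2625,.22,.49+np.pi))
```

```text
t 29.93 p [0.4821 0.2365 0.2231] th 0.175 tilt 0.0068 q6 1.76 F [ 0.6  0.3 -1.1] w 0.017
  -> (0.6335, 0.2625, 0.22, 3.6315926535897933) row [15.359, 0.074, 0.309, 0.0, 0.0, -3.457]
```

View pics/a16z.png

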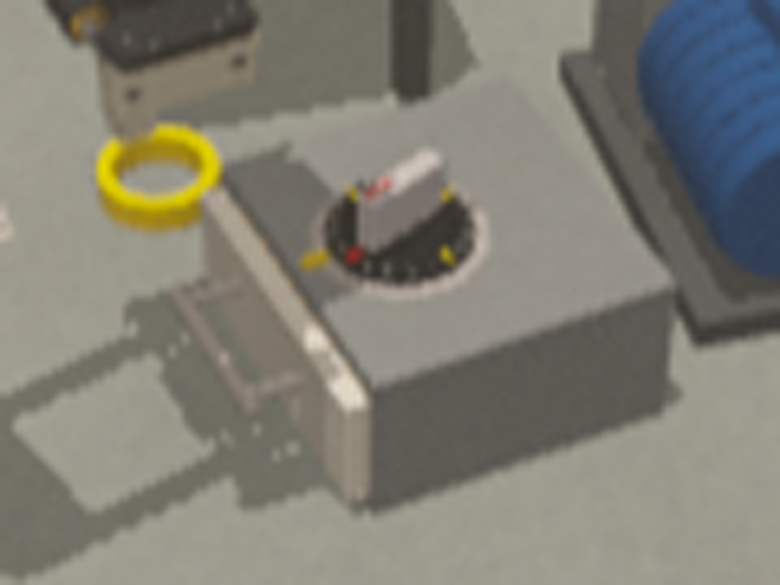

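arm_command(
  series=[
    [4, 0, 0, 0, 0, -1.75],
    [8, 0, 0, 0, 0, -1.75],
    [12, 0, 0, 0, 0, -1.75],
    [15.3, 0, 0, 0, 0, -1.75],
    [15.3, 0, 0, 0, 0, -1.75],
    [15.3, 0, 0, 0, 0, -1.75],
    [15.3, 0, 0, 0, 0, -1.75],
    [15.3, 0, 0, 0, 0, -1.75],
    [15.3, 0, 0, 0, 0, -1.75],
    [15.3, 0, 0, 0, 0, -1.75],
  ],
  hand=5,
)

```text
time_s: 31.18
ee_pos: [0.6299, 0.2621, 0.2169]
orientation: [-0.001, 0.57, 0.822, -0.001]
ft_force: [-0.5, -0.1, -0.0]
gripper_width: 0.538
```

Run:
```python
from h import *
go((.6335,.2625,.18,.49+np.pi))
```

```text
t 31.18 p [0.6299 0.2621 0.2169] th 1.929 tilt 0.0036 q6 -0.04 F [-0.5 -0.1 -0. ] w 5.006
  -> (0.6335, 0.2625, 0.18, 3.6315926535897933) row [-0.083, 0.349, 3.685, 0.0, 0.0, -1.703]
```

arm_command(
  series=[
    [0, 0.3, 1, 0, 0, -1.7],
    [0, 0.3, 3, 0, 0, -1.7],
    [0, 0.3, 3.7, 0, 0, -1.7],
    [0, 0.3, 3.7, 0, 0, -1.7],
    [0, 0.3, 3.7, 0, 0, -1.7],
    [0, 0.3, 3.7, 0, 0, -1.7],
    [0, 0.3, 3.7, 0, 0, -1.7],
    [0, 0.3, 3.7, 0, 0, -1.7],
    [0, 0.3, 3.7, 0, 0, -1.7],
    [0, 0.3, 3.7, 0, 0, -1.7],
  ],
)

```text
time_s: 32.42
ee_pos: [0.6327, 0.2631, 0.1803]
orientation: [-0.002, -0.239, 0.971, -0.0]
ft_force: [-0.0, 0.1, -0.6]
gripper_width: 0.543
```

Run:
```python
from h import *
a=snapshot("side");crop(a,220,70,100,75,"a17z",8)
b=snapshot("top");crop(b,100,130,100,75,"b17z",8)
go((.6335,.2625,.114,.49+np.pi-2*np.pi))
```

```text
t 32.52 p [0.6331 0.2632 0.1811] th -2.662 tilt 0.0021 q6 -1.73 F [ 0.  -0.6 -0.3] w 4.978
  -> (0.6335, 0.2625, 0.114, -2.651592653589793) row [-0.007, -0.082, 6.709, 0.0, 0.0, -0.011]
```

View pics/a17z.png

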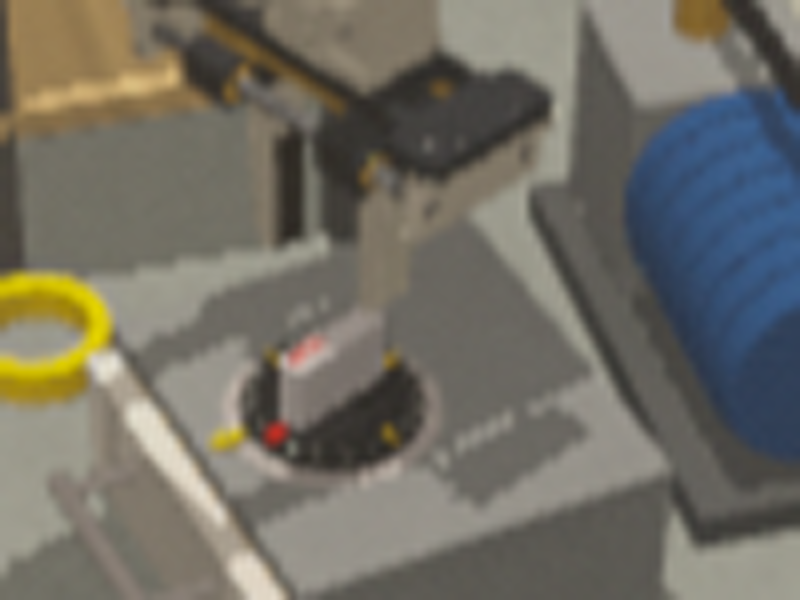

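View pics/b17z.png

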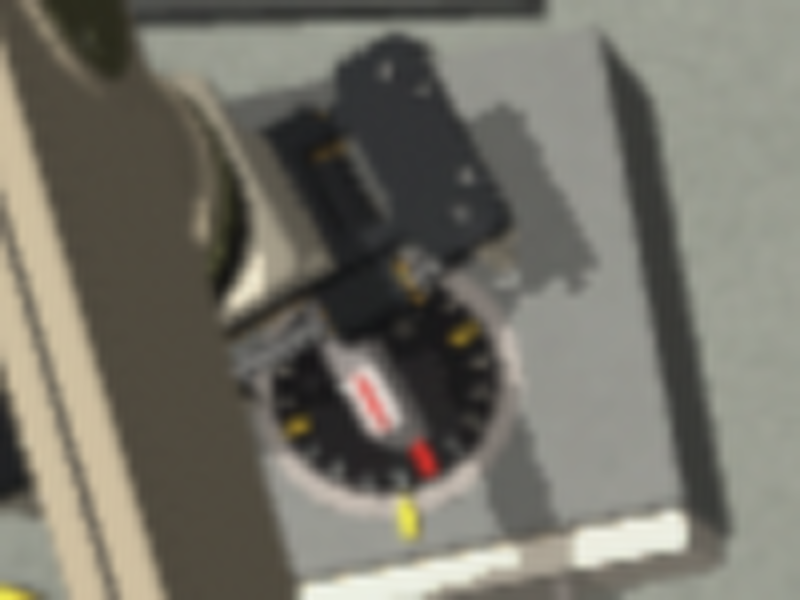

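arm_command(
  series=[
    [0, -0.05, 3, 0, 0, -0.01],
    [0, -0.05, 5.5, 0, 0, -0.01],
    [0, -0.05, 6.7, 0, 0, -0.01],
    [0, -0.05, 6.7, 0, 0, -0.01],
    [0, -0.05, 6.7, 0, 0, -0.01],
  ],
)

```text
time_s: 33.15
ee_pos: [0.6347, 0.2632, 0.117]
orientation: [0.001, -0.244, 0.97, 0.0]
ft_force: [-0.3, 0.0, 1.0]
gripper_width: 0.538
```

arm_command(
  series=[
    [0, 0, 0, 0, 0, 0],
    [0, 0, 0, 0, 0, 0],
    [0, 0, 0, 0, 0, 0],
    [0, 0, 0, 0, 0, 0],
    [0, 0, 0, 0, 0, 0],
  ],
  hand=0.6,
)

```text
time_s: 33.78
ee_pos: [0.634, 0.2629, 0.1157]
orientation: [0.0, -0.244, 0.97, -0.0]
ft_force: [-0.3, -1.2, 1.1]
gripper_width: 0.148
```

Run:
```python
from h import *
go((.6335,.2625,.114,.175-1.257-np.pi))
```

```text
t 33.77 p [0.634  0.2629 0.1157] th -2.648 tilt 0.0002 q6 -1.75 F [-0.3 -1.2  1.1] w 1.380
  -> (0.6335, 0.2625, 0.114, -4.223592653589793) row [0.064, -0.006, 0.173, 0.0, 0.0, 1.575]
```

arm_command(
  series=[
    [0, 0, 0, 0, 0, 1.575],
    [0, 0, 0, 0, 0, 1.575],
    [0, 0, 0, 0, 0, 1.575],
    [0, 0, 0, 0, 0, 1.575],
    [0, 0, 0, 0, 0, 1.575],
    [0, 0, 0, 0, 0, 1.575],
    [0, 0, 0, 0, 0, 1.575],
    [0, 0, 0, 0, 0, 1.575],
    [0, 0, 0, 0, 0, 1.575],
    [0, 0, 0, 0, 0, 1.575],
  ],
)

```text
time_s: 35.02
ee_pos: [0.6341, 0.2632, 0.1158]
orientation: [0.0, 0.515, 0.857, 0.0]
ft_force: [1.8, 0.5, -0.6]
gripper_width: 0.147
```

arm_command(
  series=[
    [0, 0, 0, 0, 0, 0],
    [0, 0, 0, 0, 0, 0],
    [0, 0, 0, 0, 0, 0],
    [0, 0, 0, 0, 0, 0],
    [0, 0, 0, 0, 0, 0],
    [0, 0, 0, 0, 0, 0],
  ],
)

```text
time_s: 35.78
ee_pos: [0.6341, 0.2631, 0.1157]
orientation: [0.0, 0.515, 0.857, 0.0]
ft_force: [3.5, 2.9, -0.7]
gripper_width: 0.15
```

Run:
```python
from h import *
go((.6335,.2625,.114,.175-1.257+np.pi))
```

```text
t 35.77 p [0.6341 0.2631 0.1157] th 2.060 tilt 0.0005 q6 -0.17 F [ 3.5  2.9 -0.7] w 1.398
  -> (0.6335, 0.2625, 0.114, 2.0595926535897933) row [-0.026, -0.085, 0.173, 0.0, 0.0, 0.0]
```

arm_command(
  series=[
    [0, 0, 0, 0, 0, 0],
    [0, 0, 0, 0, 0, 0],
    [0, 0, 0, 0, 0, 0],
    [0, 0, 0, 0, 0, 0],
    [0, 0, -4, 0, 0, 0],
    [0, 0, -8, 0, 0, 0],
    [0, 0, -12, 0, 0, 0],
    [0, 0, -12, 0, 0, 0],
  ],
  hand=5,
)

```text
time_s: 36.78
ee_pos: [0.6361, 0.2637, 0.2412]
orientation: [0.003, 0.515, 0.857, 0.003]
ft_force: [0.5, -0.6, -0.4]
gripper_width: 0.542
```

Run:
```python
from h import *
a=snapshot("side");b=snapshot("top")
crop(b,100,130,100,75,"b18z",8)
crop(a,220,180,160,120,"a18j",5)
go((.55,-.1,.23,.3))
```

```text
t 36.88 p [0.6341 0.263  0.2359] th 2.060 tilt 0.0008 q6 -0.17 F [-0.6 -0.2 -0.1] w 4.968
  -> (0.55, -0.1, 0.23, 0.3) row [-28.098, -24.475, 0.586, 0.0, 0.0, 1.76]
```

View pics/b18z.png

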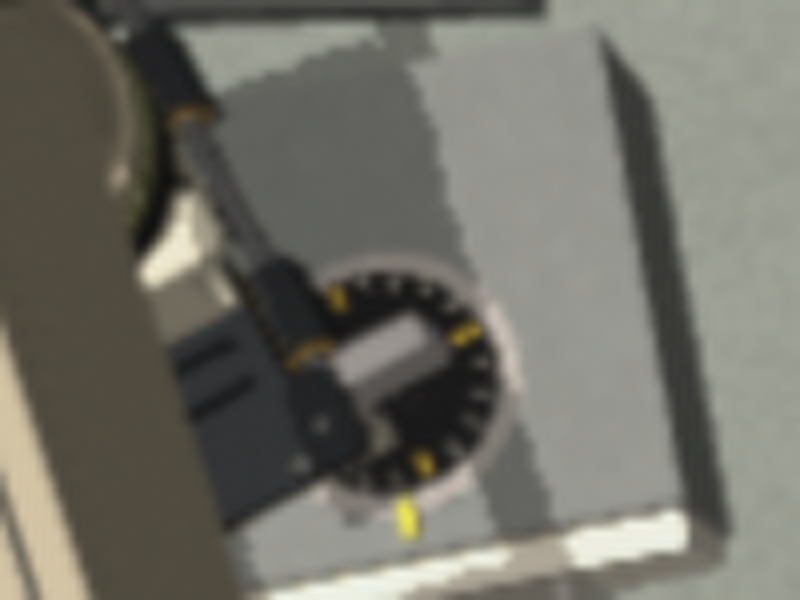

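View pics/a18j.png

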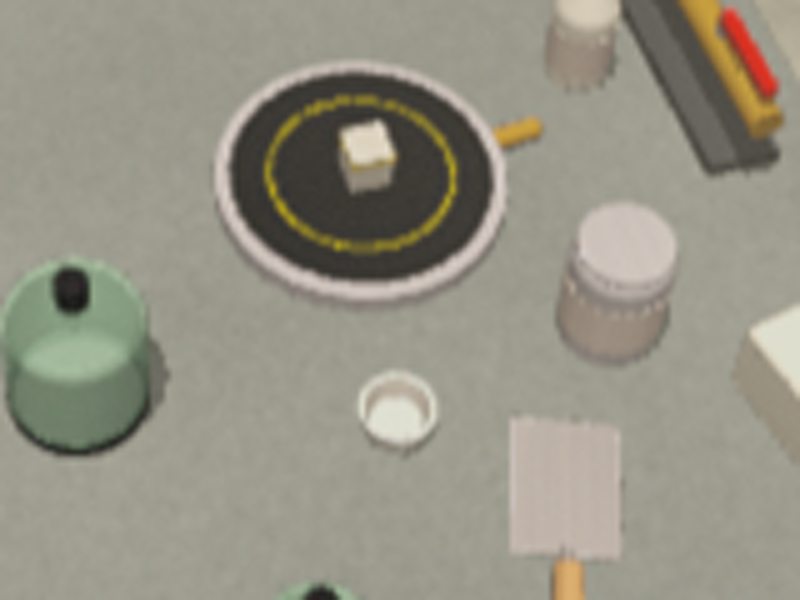

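arm_command(
  series=[
    [-28, -24.5, 0, 0, 0, 1.76],
    [-28, -24.5, 0, 0, 0, 1.76],
    [-28, -24.5, 0, 0, 0, 1.76],
    [-28, -24.5, 0, 0, 0, 1.76],
    [-28, -24.5, 0, 0, 0, 1.76],
    [-28, -24.5, 0, 0, 0, 1.76],
    [-28, -24.5, 0, 0, 0, 1.76],
    [-28, -24.5, 0, 0, 0, 1.76],
    [-28, -24.5, 0, 0, 0, 1.76],
    [-28, -24.5, 0, 0, 0, 1.76],
  ],
)

```text
time_s: 38.12
ee_pos: [0.548, -0.0991, 0.2333]
orientation: [-0.001, 0.989, 0.147, -0.002]
ft_force: [-0.9, -0.1, -1.1]
gripper_width: 0.538
```

Run:
```python
from h import *
go((.5035,-.417,.16,0))
```

```text
t 38.12 p [ 0.548  -0.0991  0.2333] th 0.295 tilt 0.0038 q6 1.00 F [-0.9 -0.1 -1.1] w 5.003
  -> (0.5035, -0.417, 0.16, 0) row [-13.511, 29.114, 7.325, 0.0, 0.0, 0.295]
```

arm_command(
  series=[
    [-13.5, 29.1, 3, 0, 0, 0.295],
    [-13.5, 29.1, 3, 0, 0, 0.295],
    [-13.5, 29.1, 3, 0, 0, 0.295],
    [-13.5, 29.1, 3, 0, 0, 0.295],
    [-13.5, 29.1, 3, 0, 0, 0.295],
    [-13.5, 29.1, 3, 0, 0, 0.295],
    [-13.5, 29.1, 7, 0, 0, 0.295],
    [-13.5, 29.1, 7, 0, 0, 0.295],
  ],
)

```text
time_s: 39.12
ee_pos: [0.5037, -0.4142, 0.16]
orientation: [-0.004, 1.0, 0.003, -0.003]
ft_force: [-0.0, 0.5, 0.2]
gripper_width: 0.535
```

Run:
```python
from h import *
a=snapshot("side");b=snapshot("top")
crop(a,0,0,512,384,"a19",1.5625);crop(b,0,0,512,384,"b19",1.5625)
crop(b,330,190,80,60,"b19z",10);crop(a,240,250,100,75,"a19z",8)
go((.5035,-.417,.052,0))
```

```text
t 39.23 p [ 0.5059 -0.4158  0.165 ] th 0.006 tilt 0.0026 q6 0.80 F [-0.5 -0.1  0.1] w 4.990
  -> (0.5035, -0.417, 0.052, 0) row [-0.238, 0.116, 11.297, 0.0, 0.0, 0.006]
```

View pics/a19.png

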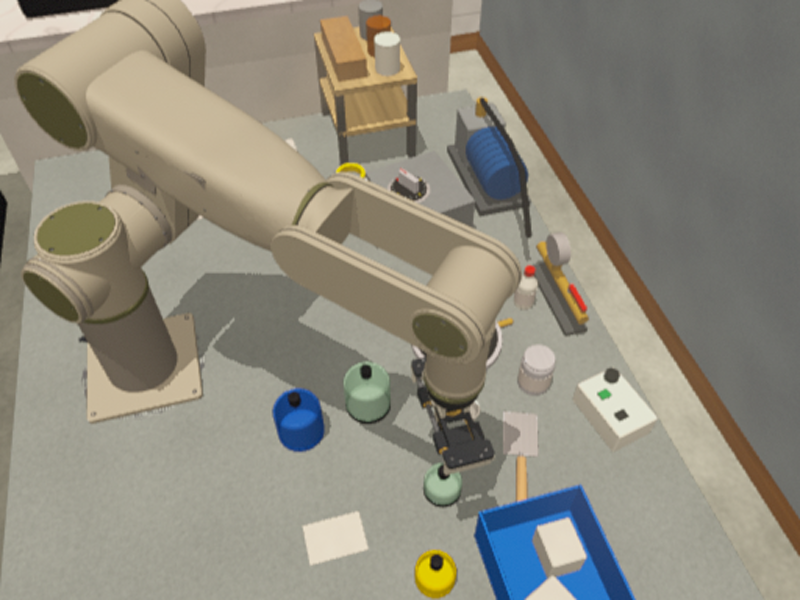

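View pics/b19.png

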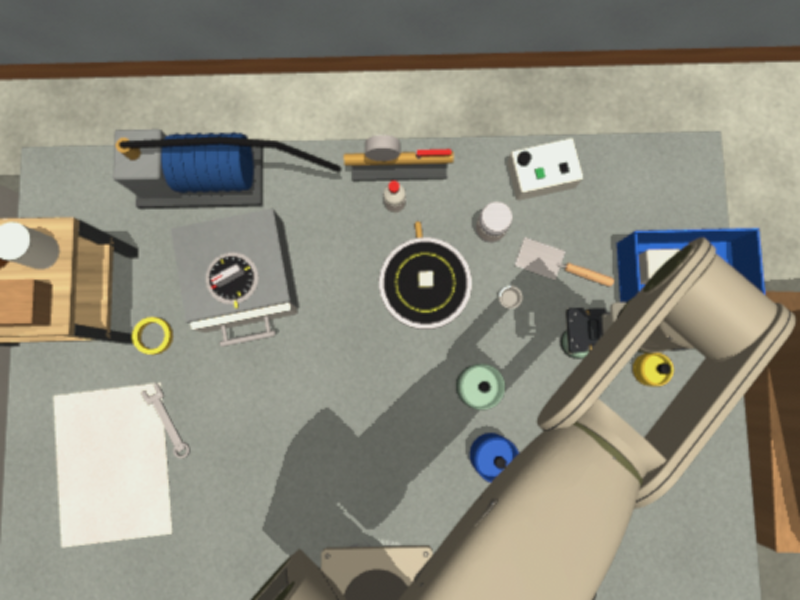

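View pics/a19z.png

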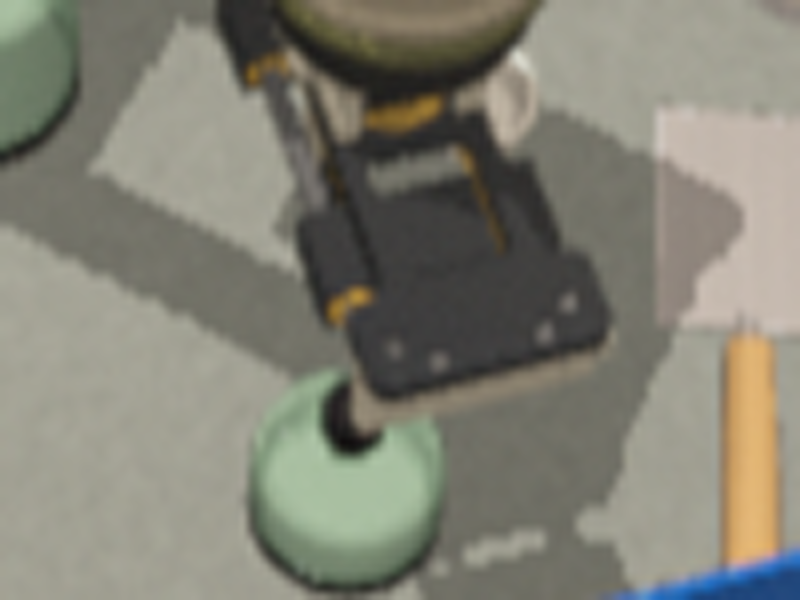

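arm_command(
  series=[
    [-0.2, 0.1, 3, 0, 0, 0],
    [-0.2, 0.1, 5, 0, 0, 0],
    [-0.2, 0.1, 5, 0, 0, 0],
    [-0.2, 0.1, 5, 0, 0, 0],
  ],
)

```text
time_s: 39.72
ee_pos: [0.5047, -0.4184, 0.1169]
orientation: [0.0, 1.0, 0.003, 0.0]
ft_force: [-0.4, 0.3, 0.2]
gripper_width: 0.539
```

Run:
```python
from h import *
go((.5035,-.417,.052,0))
```

```text
t 39.73 p [ 0.5047 -0.4184  0.1169] th 0.005 tilt 0.0013 q6 0.80 F [-0.4  0.3  0.2] w 5.016
  -> (0.5035, -0.417, 0.052, 0) row [-0.122, -0.142, 6.49, 0.0, 0.0, 0.005]
```

arm_command(
  series=[
    [-0.1, -0.1, 2, 0, 0, 0],
    [-0.1, -0.1, 4, 0, 0, 0],
    [-0.1, -0.1, 5.5, 0, 0, 0],
    [-0.1, -0.1, 6.4, 0, 0, 0],
    [-0.1, -0.1, 6.4, 0, 0, 0],
    [-0.1, -0.1, 6.4, 0, 0, 0],
  ],
)

```text
time_s: 40.48
ee_pos: [0.5035, -0.4176, 0.0523]
orientation: [0.0, 1.0, 0.002, 0.0]
ft_force: [0.4, -0.1, -0.3]
gripper_width: 0.538
```

Run:
```python
from h import *
go((.5035,-.417,.052,0))
```

```text
t 40.48 p [ 0.5035 -0.4176  0.0523] th 0.005 tilt 0.0011 q6 0.80 F [ 0.4 -0.1 -0.3] w 5.001
  -> (0.5035, -0.417, 0.052, 0) row [-0.004, -0.06, 0.034, 0.0, 0.0, 0.005]
```

arm_command(
  series=[
    [0, 0, 0, 0, 0, 0],
    [0, 0, 0, 0, 0, 0],
    [0, 0, 0, 0, 0, 0],
    [0, 0, 0, 0, 0, 0],
    [0, 0, 0, 0, 0, 0],
  ],
  hand=1.4,
)

```text
time_s: 41.1
ee_pos: [0.5032, -0.4172, 0.0518]
orientation: [0.0, 1.0, 0.002, 0.0]
ft_force: [0.1, -0.7, 1.2]
gripper_width: 0.231
```

Run:
```python
from h import *
go((.5035,-.417,.052,0))
```

```text
t 41.10 p [ 0.5032 -0.4172  0.0518] th 0.005 tilt 0.0001 q6 0.80 F [ 0.1 -0.7  1.2] w 2.150
  -> (0.5035, -0.417, 0.052, 0) row [0.03, -0.02, -0.02, 0.0, 0.0, 0.005]
```

arm_command(
  series=[
    [0, 0, -1, 0, 0, 0],
    [0, 0, -4, 0, 0, 0],
    [0, 0, -8, 0, 0, 0],
    [0, 0, -12.5, 0, 0, 0],
    [0, 0, -12.5, 0, 0, 0],
    [0, 0, -12.5, 0, 0, 0],
  ],
)

```text
time_s: 41.85
ee_pos: [0.503, -0.4171, 0.1764]
orientation: [-0.0, 1.0, 0.002, -0.0]
ft_force: [0.0, 0.4, -1.4]
gripper_width: 0.233
```

Run:
```python
from h import *
go((.631,-.109,.175,0))
a=snapshot("side");b=snapshot("top")
crop(a,240,210,120,90,"a20z",6.5);crop(b,310,170,120,90,"b20z",6.5)
```

```text
t 41.85 p [ 0.503  -0.4171  0.1764] th 0.005 tilt 0.0002 q6 0.80 F [ 0.   0.4 -1.4] w 2.166
  -> (0.631, -0.109, 0.175, 0) row [12.952, -30.745, 0.142, 0.0, 0.0, 0.005]
```

View pics/a20z.png

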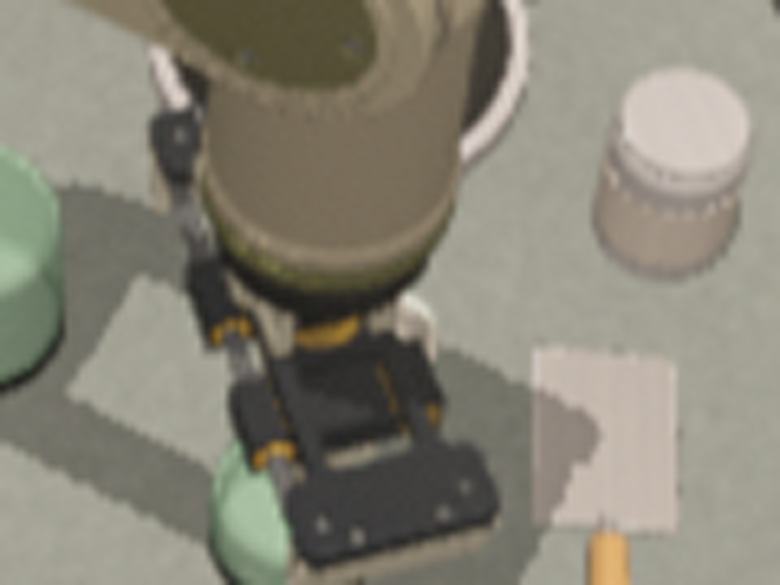

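Jar lifted: its green shoulder shows at (245,520), hanging below the gripper. I'm carrying it to the plate.

arm_command(
  series=[
    [1, -3, 0, 0, 0, 0],
    [3, -7, 0, 0, 0, 0],
    [5, -12, 0, 0, 0, 0],
    [7, -17, 0, 0, 0, 0],
    [9, -21.5, 0, 0, 0, 0],
    [11, -26, 0, 0, 0, 0],
    [12.4, -29.3, 0, 0, 0, 0],
    [12.9, -30.7, 0, 0, 0, 0],
    [12.9, -30.7, 0, 0, 0, 0],
    [12.9, -30.7, 0, 0, 0, 0],
  ],
)

```text
time_s: 43.2
ee_pos: [0.63, -0.1109, 0.1761]
orientation: [0.0, 1.0, 0.002, -0.0]
ft_force: [-0.3, -0.6, -0.9]
gripper_width: 0.231
```

Run:
```python
from h import *
go((.631,-.109,.1,0),(.631,-.109,.072,0))
a=snapshot("side");b=snapshot("top")
crop(a,240,160,100,75,"a21z",8);crop(b,220,140,100,75,"b21z",8)
```

```text
t 43.20 p [ 0.63   -0.1109  0.1761] th 0.004 tilt 0.0010 q6 1.31 F [-0.3 -0.6 -0.9] w 2.146
  -> (0.631, -0.109, 0.1, 0) row [0.098, -0.189, 7.614, 0.0, 0.0, 0.004]
  -> (0.631, -0.109, 0.072, 0) row [0.098, -0.189, 10.414, 0.0, 0.0, 0.004]
```

View pics/a21z.png

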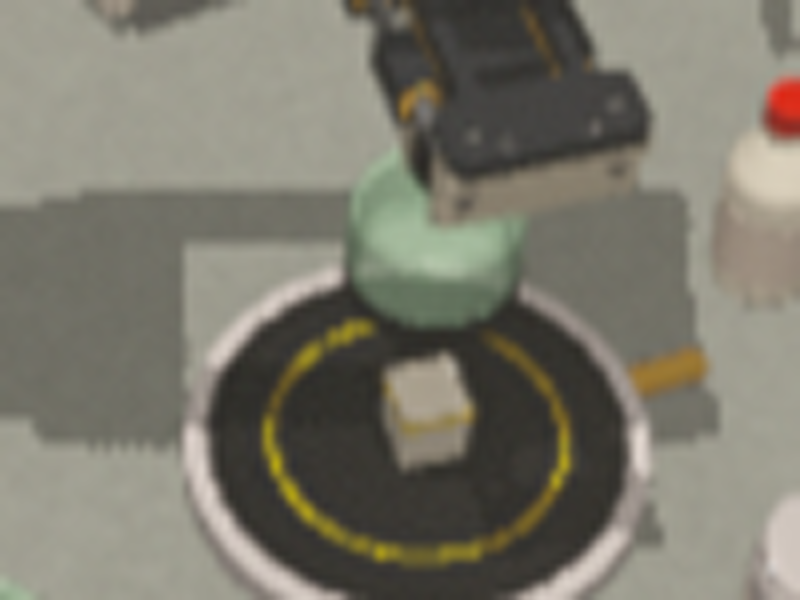

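View pics/b21z.png

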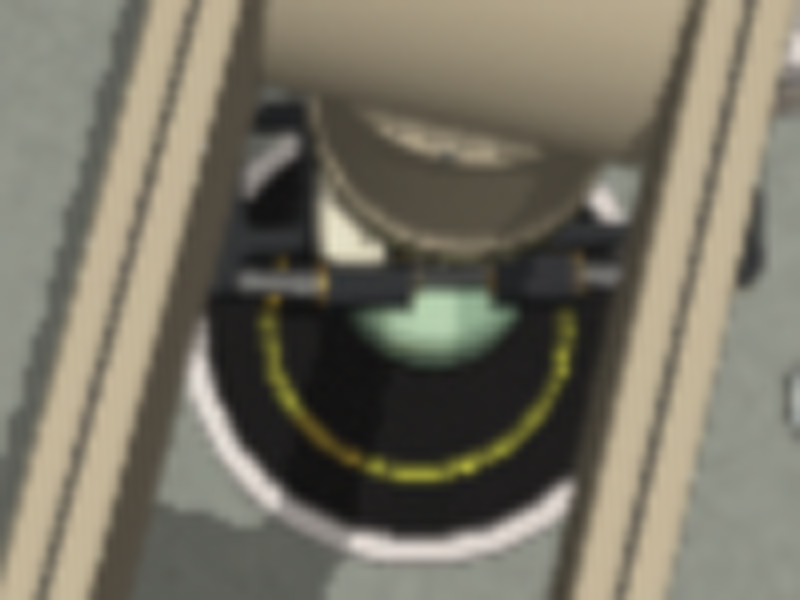

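Run:
```python
from h import *
a=snapshot("side");b=snapshot("top");st,p,R=pose();print(p)
t=np.linspace(0,2*np.pi,361)
for s,o,n in((a,(240,160),"side"),(b,(220,140),"top")):
    hull=[]
    for z in(0,.046):
        C=np.c_[p[0]+.034*np.cos(t),p[1]+.034*np.sin(t),np.full(361,p[2]-.0518+z)]
        hull.append((proj(s,C)-o+.5)*8-.5)
    H=np.vstack(hull);print(n,"rim cols",hull[0][:,0].min(),hull[0][:,0].max(),"rows",hull[0][:,1].max(),"| all cols",H[:,0].min(),H[:,0].max(),"rows",H[:,1].max())
crop(a,260,170,60,45,"a22z",13)
crop(b,245,160,60,45,"b22z",13)
```

```text
[ 0.63036212 -0.11077856  0.1766614 ]
side rim cols 337.750601985475 516.160043245563 rows 344.50701125241426 | all cols 337.750601985475 526.0918807025646 rows 344.50701125241426
top rim cols 338.4647437891931 525.3127406253398 rows 368.0041539444053 | all cols 338.4647437891931 533.7394959855446 rows 368.0041539444053
```

View pics/a22z.png

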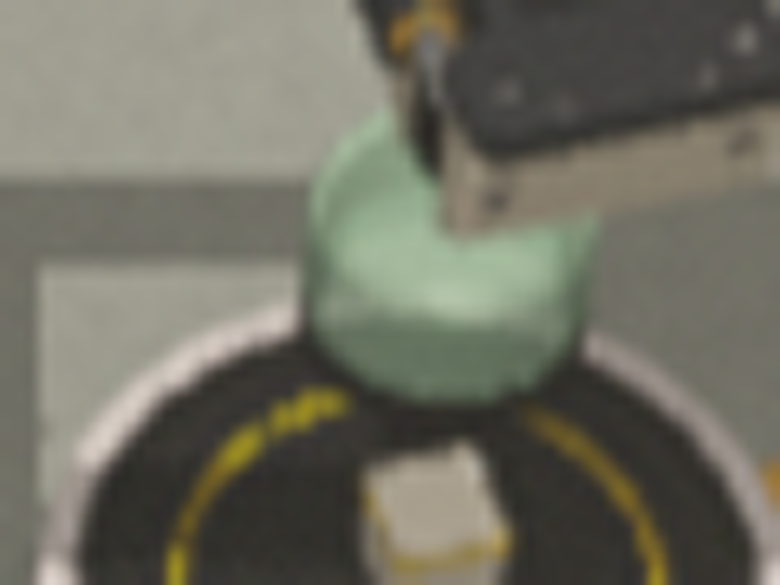

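View pics/b22z.png

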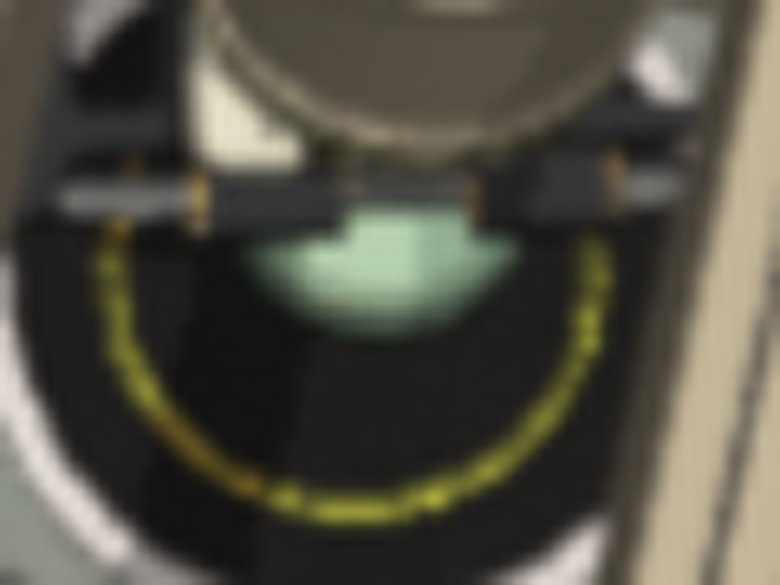

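arm_command(
  series=[
    [0.05, -0.15, 2.5, 0, 0, 0],
    [0.05, -0.15, 5, 0, 0, 0],
    [0.05, -0.15, 7, 0, 0, 0],
    [0.05, -0.15, 8.5, 0, 0, 0],
    [0.05, -0.15, 9.4, 0, 0, 0],
    [0.05, -0.15, 9.4, 0, 0, 0],
    [0.05, -0.15, 9.4, 0, 0, 0],
  ],
)

```text
time_s: 44.28
ee_pos: [0.6318, -0.1082, 0.0836]
orientation: [0.0, 1.0, 0.002, 0.001]
ft_force: [-0.1, -0.5, -1.4]
gripper_width: 0.231
```

Run:
```python
from h import *
go((.631,-.109,.072,0))
```

```text
t 44.27 p [ 0.6318 -0.1082  0.0836] th 0.005 tilt 0.0014 q6 1.32 F [-0.1 -0.5 -1.4] w 2.146
  -> (0.631, -0.109, 0.072, 0) row [-0.081, 0.077, 1.161, 0.0, 0.0, 0.005]
```

arm_command(
  series=[
    [-0.1, 0.05, 0.4, 0, 0, 0],
    [-0.1, 0.05, 0.7, 0, 0, 0],
    [-0.1, 0.05, 1, 0, 0, 0],
    [-0.1, 0.05, 1.1, 0, 0, 0],
    [-0.1, 0.05, 1.1, 0, 0, 0],
    [-0.1, 0.05, 1.1, 0, 0, 0],
  ],
)

```text
time_s: 45.02
ee_pos: [0.6303, -0.1085, 0.0718]
orientation: [-0.0, 1.0, 0.002, 0.0]
ft_force: [-1.7, 1.2, 0.4]
gripper_width: 0.231
```

Run:
```python
from h import *
go((.631,-.109,.072,0))
```

```text
t 45.02 p [ 0.6303 -0.1085  0.0718] th 0.005 tilt 0.0003 q6 1.32 F [-1.7  1.2  0.4] w 2.149
  -> (0.631, -0.109, 0.072, 0) row [0.072, 0.047, -0.018, 0.0, 0.0, 0.005]
```

arm_command(
  series=[
    [0, 0, 0, 0, 0, 0],
    [0, 0, 0, 0, 0, 0],
    [0, 0, 0, 0, 0, 0],
    [0, 0, 0, 0, 0, 0],
    [0, 0, -2, 0, 0, 0],
    [0, 0, -6, 0, 0, 0],
    [0, 0, -12, 0, 0, 0],
    [0, 0, -17, 0, 0, 0],
  ],
  hand=5,
)

```text
time_s: 46.02
ee_pos: [0.6305, -0.1087, 0.246]
orientation: [0.0, 1.0, 0.002, 0.001]
ft_force: [0.1, -0.2, 0.6]
gripper_width: 0.542
```

arm_command(
  series=[
    [-12, -13, 0, 0, 0, 0],
    [-12, -13, 0, 0, 0, 0],
    [-12, -13, 0, 0, 0, 0],
    [-12, -13, 0, 0, 0, 0],
    [-12, -13, 0, 0, 0, 0],
  ],
)

```text
time_s: 46.65
ee_pos: [0.5101, 0.0207, 0.2433]
orientation: [0.0, 1.0, 0.003, 0.001]
ft_force: [0.7, 0.1, 0.3]
gripper_width: 0.538
```

Run:
```python
from h import *
go()
a=snapshot("side");b=snapshot("top")
crop(a,0,0,512,384,"a23",1.5625);crop(b,0,0,512,384,"b23",1.5625)
crop(a,250,165,80,60,"a23z",10);crop(b,235,150,80,60,"b23z",10);crop(a,200,205,80,60,"a23m",10);crop(b,270,215,80,60,"b23m",10)
import pickle;pickle.dump((a,b),open("s23.pkl","wb"))
```

```text
t 46.65 p [0.5101 0.0207 0.2433] th 0.005 tilt 0.0027 q6 1.51 F [0.7 0.1 0.3] w 4.999
```

View pics/a23z.png

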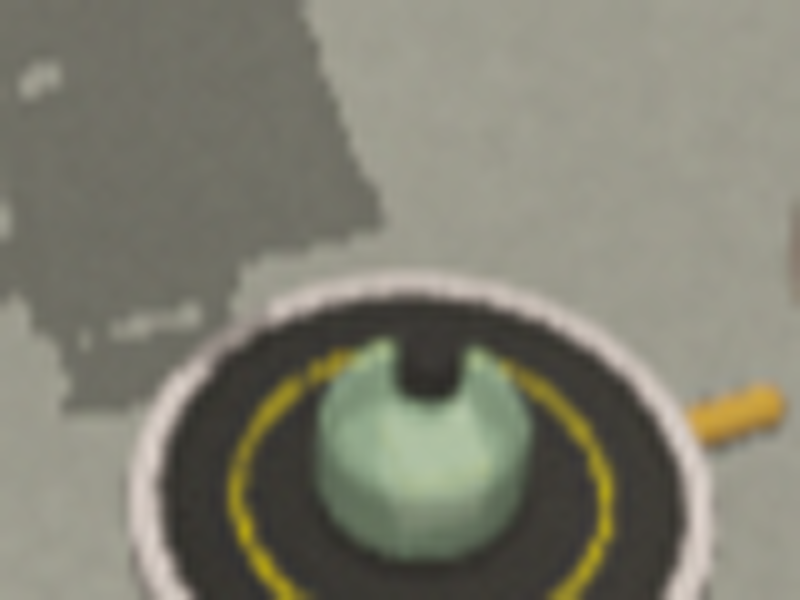

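View pics/b23z.png

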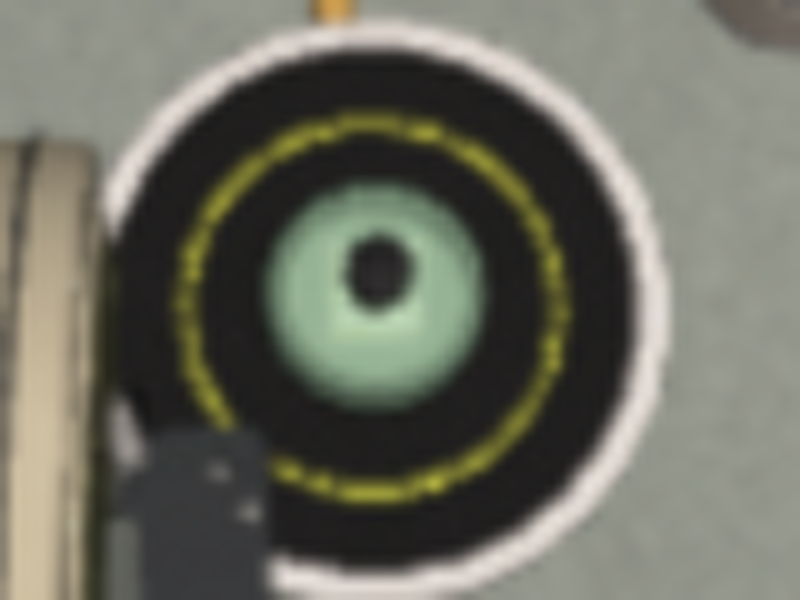

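View pics/a23m.png

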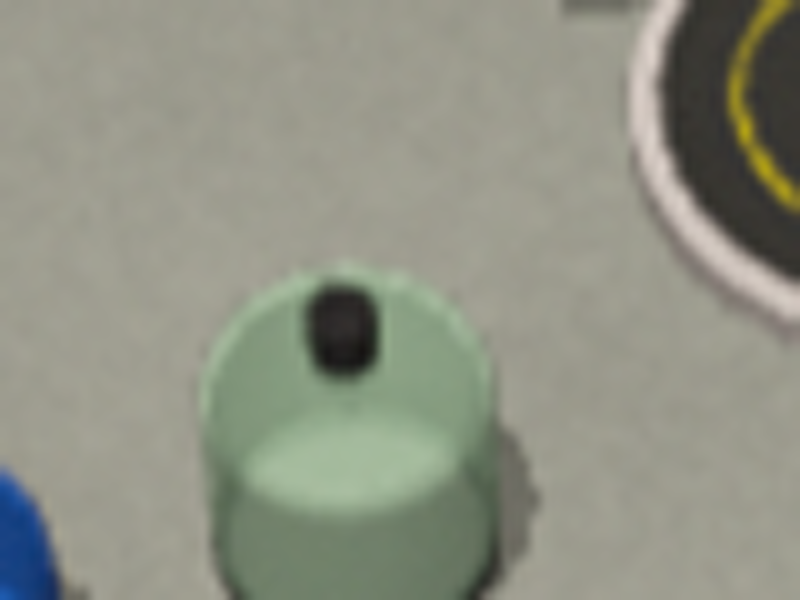

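View pics/b23m.png

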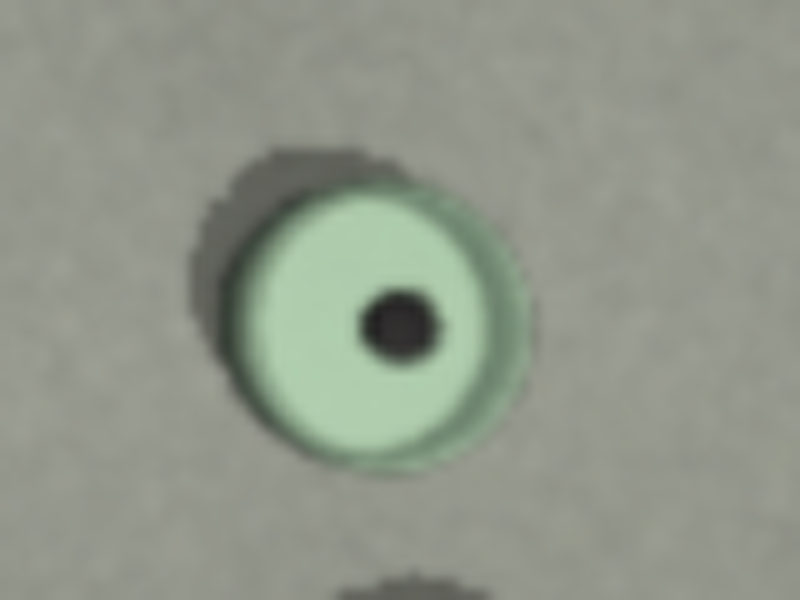

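Run:
```python
from h import *
import pickle;a,b=pickle.load(open("s23.pkl","rb"))
A=lambda o,p,k:np.array([o[0]+(p[0]+.5)/k-.5,o[1]+(p[1]+.5)/k-.5])
f=lambda *p:A((235,150),p,10); g=lambda *p:A((250,165),p,10)
print("small knob top",onz(b,f(379,270),.092)[:2],"ring",onz(b,f(371,307.5),.02)[:2],"tri",tri(a,g(430,368),b,f(379,271)))
print("small from side",onz(a,g(430,368),.09)[:2], "ring side .6324 -.1109")
m=A((200,205),(342,331),10);n=A((270,215),(400,326),10)
print("medium",tri(a,m,b,n),onz(a,m,.114)[:2],onz(b,n,.115)[:2])
```

```text
small knob top [ 0.6288709  -0.10853403] ring [ 0.6297616  -0.10817024] tri (array([ 0.63124682, -0.10900812,  0.08536156]), array([0.32, 0.49]))
small from side [ 0.63083834 -0.11245026] ring side .6324 -.1109
medium (array([ 0.41837038, -0.20954962,  0.11280902]), array([0.42, 0.61])) [ 0.41940432 -0.21053937] [ 0.41667449 -0.20894615]
```

Run:
```python
from h import *
go((.418,-.2095,.19,0))
```

```text
t 46.75 p [0.5103 0.0201 0.2425] th 0.004 tilt 0.0013 q6 1.51 F [-1.1  0.5  0.6] w 5.027
  -> (0.418, -0.2095, 0.19, 0) row [-9.325, 22.924, 5.247, 0.0, 0.0, 0.004]
```

arm_command(
  series=[
    [-9.3, 22.9, 2, 0, 0, 0],
    [-9.3, 22.9, 4, 0, 0, 0],
    [-9.3, 22.9, 5.2, 0, 0, 0],
    [-9.3, 22.9, 5.2, 0, 0, 0],
    [-9.3, 22.9, 5.2, 0, 0, 0],
    [-9.3, 22.9, 5.2, 0, 0, 0],
    [-9.3, 22.9, 5.2, 0, 0, 0],
  ],
)

```text
time_s: 47.62
ee_pos: [0.4185, -0.208, 0.1902]
orientation: [0.0, 1.0, 0.003, 0.0]
ft_force: [0.6, 0.3, -0.3]
gripper_width: 0.54
```

Run:
```python
from h import *
a=snapshot("side");crop(a,190,180,100,75,"a24",8)
b=snapshot("top");crop(b,260,195,100,75,"b24",8)
go((.418,-.2095,.097,0))
```

```text
t 47.73 p [ 0.4185 -0.2077  0.1902] th 0.007 tilt 0.0008 q6 0.99 F [-0.1  0.2  0.3] w 4.992
  -> (0.418, -0.2095, 0.097, 0) row [-0.052, 0.18, 9.316, 0.0, 0.0, 0.007]
```

View pics/a24.png

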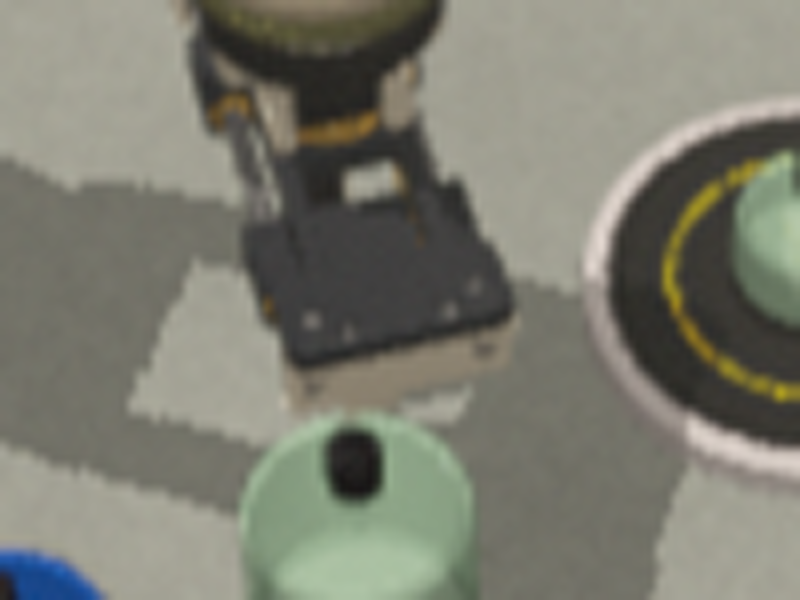

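View pics/b24.png

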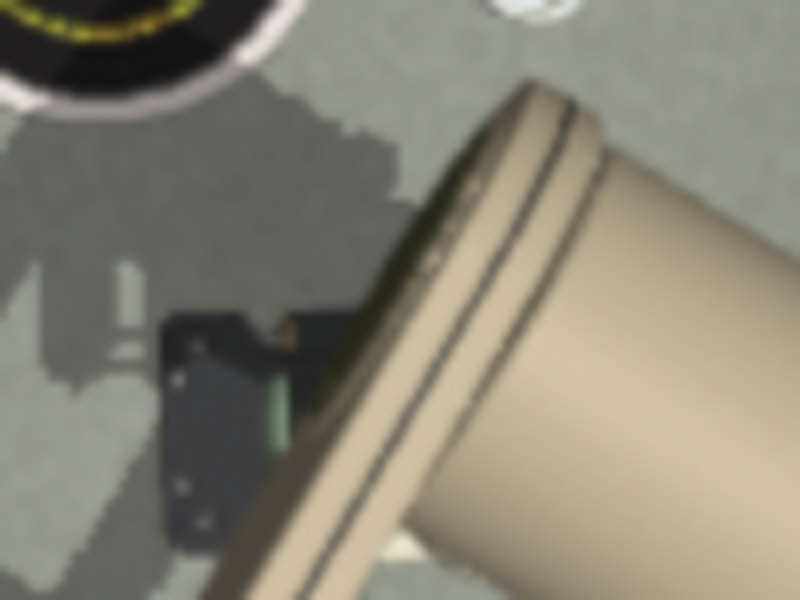

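The side view shows the medium jar's knob at (353,462) in the crop, unmoved since I measured it. I'm going down to it.

arm_command(
  series=[
    [0, 0.2, 3, 0, 0, 0],
    [0, 0.2, 5.5, 0, 0, 0],
    [0, 0.2, 7.5, 0, 0, 0],
    [0, 0.2, 9, 0, 0, 0],
    [0, 0.2, 9.2, 0, 0, 0],
    [0, 0.2, 9.2, 0, 0, 0],
    [0, 0.2, 9.2, 0, 0, 0],
  ],
)

```text
time_s: 48.6
ee_pos: [0.4183, -0.211, 0.0987]
orientation: [0.0, 1.0, 0.002, 0.001]
ft_force: [0.2, -0.2, -0.1]
gripper_width: 0.539
```

Run:
```python
from h import *
go((.418,-.2095,.097,0))
```

```text
t 48.60 p [ 0.4183 -0.211   0.0987] th 0.005 tilt 0.0017 q6 0.99 F [ 0.2 -0.2 -0.1] w 5.010
  -> (0.418, -0.2095, 0.097, 0) row [-0.031, -0.147, 0.167, 0.0, 0.0, 0.005]
```

arm_command(
  series=[
    [0, 0, 0, 0, 0, 0],
    [0, 0, 0, 0, 0, 0],
    [0, 0, 0, 0, 0, 0],
    [0, 0, 0, 0, 0, 0],
    [0, 0, 0, 0, 0, 0],
  ],
  hand=1.4,
)

```text
time_s: 49.22
ee_pos: [0.4176, -0.2106, 0.0976]
orientation: [-0.0, 1.0, 0.002, -0.0]
ft_force: [-0.1, 0.4, -0.2]
gripper_width: 0.234
```

Run:
```python
from h import *
go((.418,-.2095,.097,0))
```

```text
t 49.23 p [ 0.4176 -0.2106  0.0976] th 0.005 tilt 0.0002 q6 0.99 F [-0.1  0.4 -0.2] w 2.173
  -> (0.418, -0.2095, 0.097, 0) row [0.043, -0.106, 0.058, 0.0, 0.0, 0.005]
```

arm_command(
  series=[
    [0, 0, -1, 0, 0, 0],
    [0, 0, -4, 0, 0, 0],
    [0, 0, -8, 0, 0, 0],
    [0, 0, -12, 0, 0, 0],
    [0, 0, -14.7, 0, 0, 0],
    [0, 0, -14.7, 0, 0, 0],
    [0, 0, -14.7, 0, 0, 0],
  ],
)

```text
time_s: 50.1
ee_pos: [0.4172, -0.2103, 0.2434]
orientation: [-0.0, 1.0, 0.002, -0.001]
ft_force: [-0.7, 0.2, -2.4]
gripper_width: 0.227
```

Run:
```python
from h import *
go((.6305,-.1085,.245,0))
```

```text
t 50.10 p [ 0.4172 -0.2103  0.2434] th 0.005 tilt 0.0015 q6 0.99 F [-0.7  0.2 -2.4] w 2.114
  -> (0.6305, -0.1085, 0.245, 0) row [21.381, -10.079, -0.159, 0.0, 0.0, 0.005]
```

arm_command(
  series=[
    [2, -1, 0, 0, 0, 0],
    [5, -2.4, 0, 0, 0, 0],
    [8.5, -4, 0, 0, 0, 0],
    [12, -5.6, 0, 0, 0, 0],
    [15.5, -7.3, 0, 0, 0, 0],
    [18.5, -8.7, 0, 0, 0, 0],
    [20.5, -9.7, 0, 0, 0, 0],
    [21.4, -10.1, 0, 0, 0, 0],
    [21.4, -10.1, 0, 0, 0, 0],
    [21.4, -10.1, 0, 0, 0, 0],
  ],
)

```text
time_s: 51.35
ee_pos: [0.6304, -0.109, 0.2442]
orientation: [0.0, 1.0, 0.002, -0.0]
ft_force: [-0.2, -1.0, -1.4]
gripper_width: 0.232
```

Run:
```python
from h import *
a=snapshot("side");b=snapshot("top")
crop(a,240,130,100,75,"a25",8);crop(b,220,130,100,75,"b25",8)
go((.6305,-.1085,.223,0),(.6305,-.1085,.118,0))
st,p,R=pose();t=np.linspace(0,2*np.pi,361)
for s,o,n in((a,(240,130),"side"),(b,(220,130),"top")):
    C=np.c_[p[0]+.044*np.cos(t),p[1]+.044*np.sin(t),np.full(361,p[2]-.0976)];h=(proj(s,C)-o+.5)*8-.5
    print(n,h.min(0),h.max(0))
```

```text
t 51.45 p [ 0.6306 -0.1092  0.2448] th 0.004 tilt 0.0001 q6 1.32 F [-0.3  0.2 -2. ] w 2.150
  -> (0.6305, -0.1085, 0.223, 0) row [-0.01, -0.066, 2.179, 0.0, 0.0, 0.004]
  -> (0.6305, -0.1085, 0.118, 0) row [-0.01, -0.066, 12.679, 0.0, 0.0, 0.004]
side [313.08289275 386.14697287] [546.69515605 564.9021039 ]
top [305.99667179 222.52633453] [552.80381654 465.58378841]
```

View pics/a25.png

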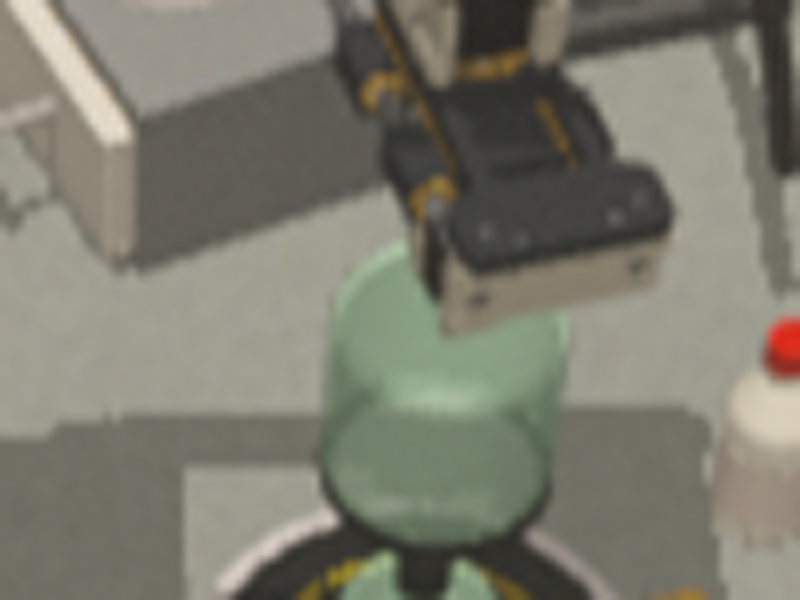

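View pics/b25.png

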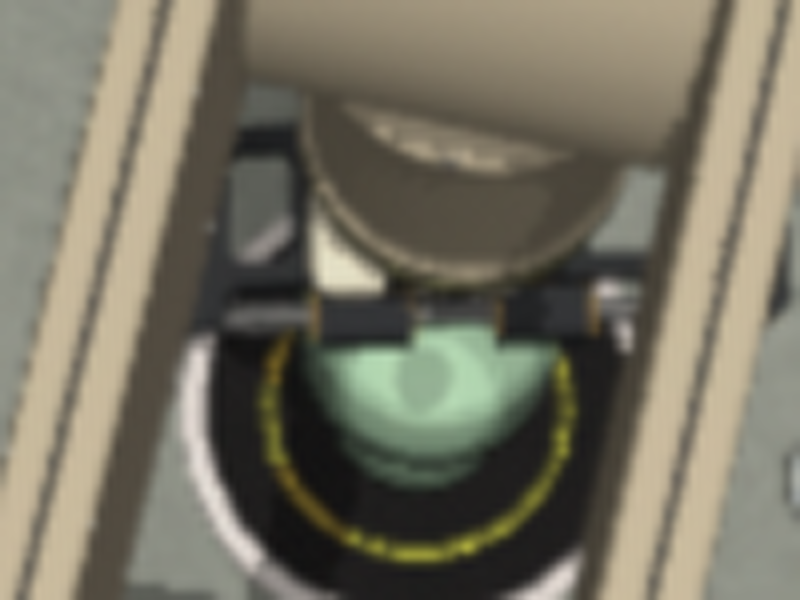

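arm_command(
  series=[
    [0, -0.05, 1.5, 0, 0, 0],
    [0, -0.05, 3, 0, 0, 0],
    [0, -0.05, 4.5, 0, 0, 0],
    [0, -0.05, 6, 0, 0, 0],
    [0, -0.05, 7.5, 0, 0, 0],
    [0, -0.05, 9, 0, 0, 0],
    [0, -0.05, 10, 0, 0, 0],
    [0, -0.05, 10.5, 0, 0, 0],
    [0, -0.05, 10.5, 0, 0, 0],
    [0, -0.05, 10.5, 0, 0, 0],
  ],
)

```text
time_s: 52.7
ee_pos: [0.6316, -0.1082, 0.1404]
orientation: [0.0, 1.0, 0.002, 0.001]
ft_force: [0.5, 0.0, -1.3]
gripper_width: 0.232
```

Run:
```python
from h import *
go((.6305,-.1085,.118,0))
```

```text
t 52.70 p [ 0.6316 -0.1082  0.1404] th 0.005 tilt 0.0012 q6 1.32 F [ 0.5  0.  -1.3] w 2.157
  -> (0.6305, -0.1085, 0.118, 0) row [-0.112, 0.03, 2.242, 0.0, 0.0, 0.005]
```

arm_command(
  series=[
    [-0.1, 0, 0.6, 0, 0, 0],
    [-0.1, 0, 1.1, 0, 0, 0],
    [-0.1, 0, 1.5, 0, 0, 0],
    [-0.1, 0, 1.8, 0, 0, 0],
    [-0.1, 0, 2, 0, 0, 0],
    [-0.1, 0, 2.15, 0, 0, 0],
    [-0.1, 0, 2.15, 0, 0, 0],
    [-0.1, 0, 2.15, 0, 0, 0],
  ],
)

```text
time_s: 53.7
ee_pos: [0.6302, -0.1081, 0.1183]
orientation: [0.0, 1.0, 0.002, 0.0]
ft_force: [0.6, -0.3, -2.4]
gripper_width: 0.229
```

Run:
```python
from h import *
go((.6305,-.1085,.118,0))
```

```text
t 53.70 p [ 0.6302 -0.1081  0.1183] th 0.005 tilt 0.0002 q6 1.32 F [ 0.6 -0.3 -2.4] w 2.132
  -> (0.6305, -0.1085, 0.118, 0) row [0.026, 0.039, 0.029, 0.0, 0.0, 0.005]
```

arm_command(
  series=[
    [0.03, 0.03, 0.06, 0, 0, 0],
    [0.03, 0.03, 0.1, 0, 0, 0],
    [0.03, 0.03, 0.1, 0, 0, 0],
    [0.03, 0.03, 0.1, 0, 0, 0],
  ],
)

```text
time_s: 54.2
ee_pos: [0.6307, -0.1084, 0.1176]
orientation: [0.0, 1.0, 0.002, 0.0]
ft_force: [-1.5, 1.0, 1.7]
gripper_width: 0.232
```

Run:
```python
from h import *
go((.6305,-.1085,.118,0))
```

```text
t 54.20 p [ 0.6307 -0.1084  0.1176] th 0.005 tilt 0.0007 q6 1.32 F [-1.5  1.   1.7] w 2.159
  -> (0.6305, -0.1085, 0.118, 0) row [-0.022, 0.015, -0.042, 0.0, 0.0, 0.005]
```

The jar touched down at z = 0.1176, as expected. I'll release it, retreat and look.

arm_command(
  series=[
    [0, 0, 0, 0, 0, 0],
    [0, 0, 0, 0, 0, 0],
    [0, 0, 0, 0, 0, 0],
    [0, 0, 0, 0, 0, 0],
    [0, 0, -2, 0, 0, 0],
    [0, 0, -6, 0, 0, 0],
    [0, 0, -12, 0, 0, 0],
    [0, 0, -14, 0, 0, 0],
  ],
  hand=5,
)

```text
time_s: 55.2
ee_pos: [0.6326, -0.1089, 0.2644]
orientation: [0.001, 1.0, 0.002, 0.004]
ft_force: [0.6, 0.2, -0.1]
gripper_width: 0.54
```

arm_command(
  series=[
    [-16, -8, 0, 0, 0, 0],
    [-16, -8, 0, 0, 0, 0],
    [-16, -8, 0, 0, 0, 0],
    [-16, -8, 0, 0, 0, 0],
    [-16, -8, 0, 0, 0, 0],
    [-16, -8, 0, 0, 0, 0],
  ],
)

```text
time_s: 55.95
ee_pos: [0.471, -0.0297, 0.2576]
orientation: [0.0, 1.0, 0.002, 0.0]
ft_force: [0.4, -0.2, -0.6]
gripper_width: 0.539
```

Run:
```python
from h import *
go()
a=snapshot("side");b=snapshot("top")
crop(a,0,0,512,384,"a26",1.5625);crop(b,0,0,512,384,"b26",1.5625)
crop(a,250,165,80,60,"a26z",10);crop(b,235,150,80,60,"b26z",10);crop(b,100,130,100,75,"b26s",8)
A=lambda o,p,k:np.array([o[0]+(p[0]+.5)/k-.5,o[1]+(p[1]+.5)/k-.5])
```

```text
t 55.95 p [ 0.471  -0.0297  0.2576] th 0.004 tilt 0.0006 q6 1.40 F [ 0.4 -0.2 -0.6] w 5.009
```

View pics/a26z.png

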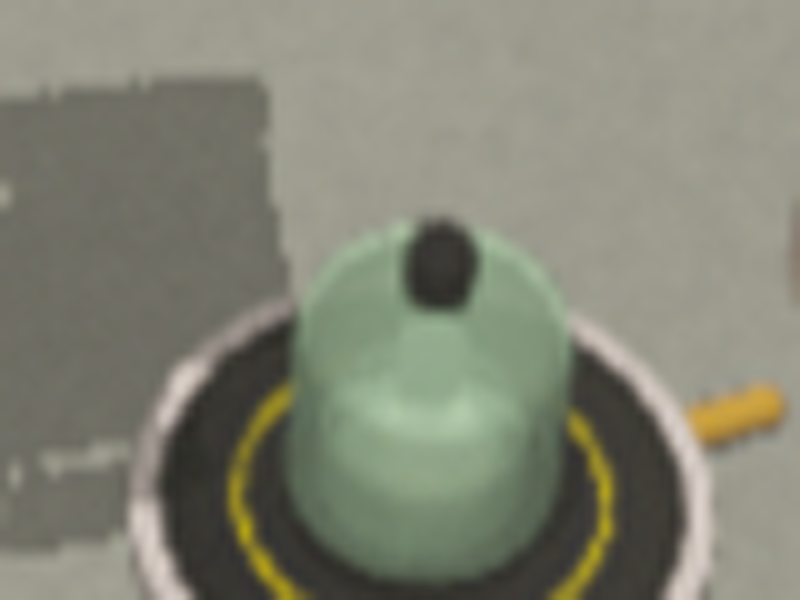

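View pics/b26z.png

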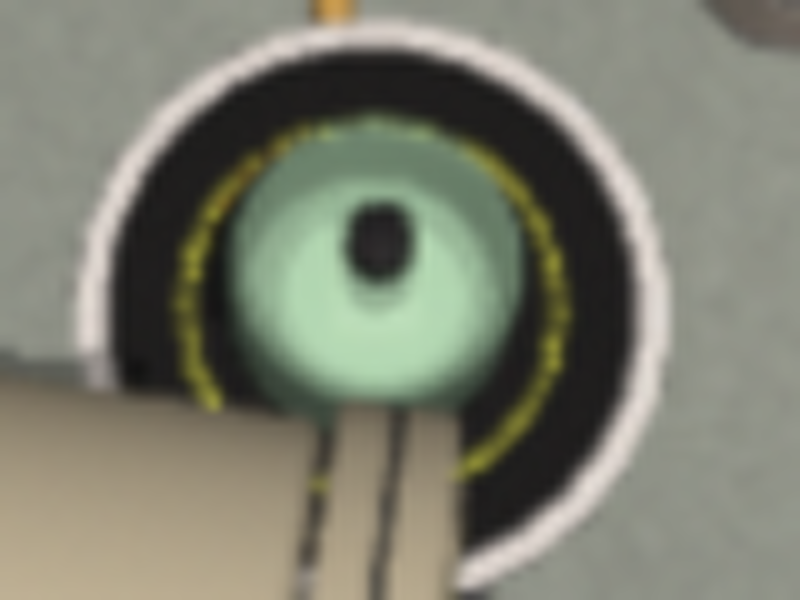

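View pics/b26s.png

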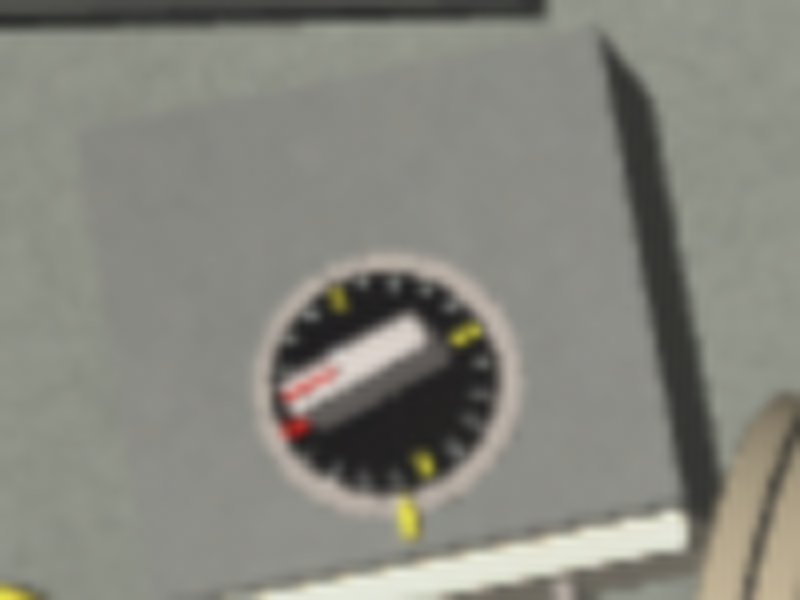

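View pics/a26.png

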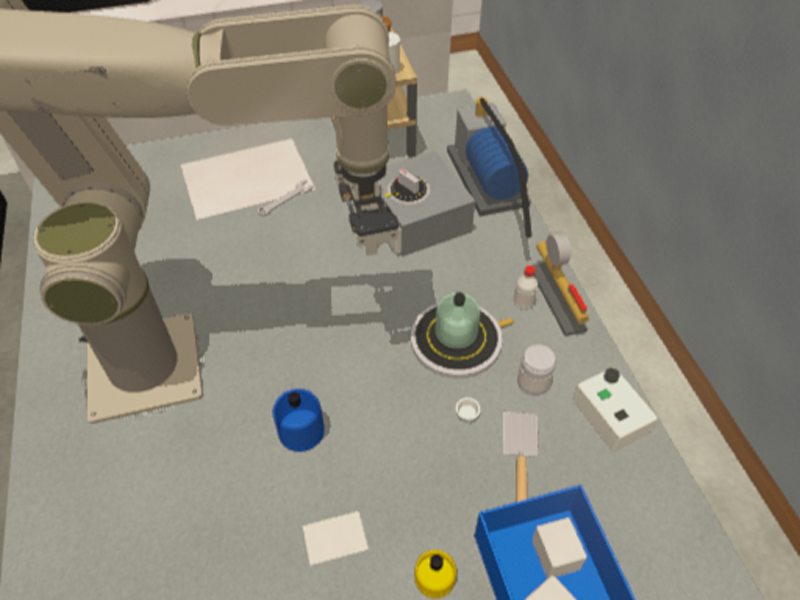

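Run:
```python
from h import *
a=snapshot("side");b=snapshot("top")
A=lambda o,p,k:np.array([o[0]+(p[0]+.5)/k-.5,o[1]+(p[1]+.5)/k-.5])
f=lambda *p:A((235,150),p,10); g=lambda *p:A((250,165),p,10)
print("med knob tri",tri(a,g(441,264),b,f(380,242)),"top@z.134",onz(b,f(380,243),.136)[:2],"side",onz(a,g(441,264),.134)[:2])
k=lambda *p:onz(b,A((100,130),p,8),.106)[:2]
st={"red":k(295,428),"y15":k(425,463),"y10":k(465,334),"y5":k(339,298)}
C=(st["red"]+st["y10"]+st["y15"]+st["y5"])/4
P=k(407,518);an=lambda X:np.arctan2(*(X-C)[::-1])
for n,(q,off) in {"red":(st["red"],0),"y15":(st["y15"],15),"y10":(st["y10"],10),"y5":(st["y5"],5)}.items():
    print(n,(an(q)-an(P)+off*np.pi/10+np.pi)%(2*np.pi)-np.pi)
print(C,"ptr yaw",an(P)+np.pi)
```

```text
med knob tri (array([ 0.6315149 , -0.10791648,  0.13472019]), array([0.48, 0.74])) top@z.134 [ 0.62883475 -0.1074983 ] side [ 0.63324382 -0.10738928]
red -1.2713108539352298
y15 -1.2768017914947212
y10 -1.2688441508143953
y5 -1.2959298828952655
[0.63308991 0.26325447] ptr yaw 0.19508973151165998
```

```bash
python3 -c "
from station import *
print(close_job())"
```

```text
the job is handed in; nothing more can be done
None
```

I finished the job and handed it in at about 56 s on the robot's clock, with the gripper clear of everything. No verdict comes back, so what follows rests on my own checks.

**Done, in order**
1. I turned the dial left to 4, right to 18 and left to 1, stopping about a second at each.
2. I pulled the drawer about 12 cm open and stood the sample in the middle of the plate.
3. I pushed the drawer home until it pressed back with about 15 N, then turned the dial right to 16.
4. I nested the small and then the medium jar over the sample. The large jar was not on the bench.
5. The medium jar was knocked a few centimetres aside during the run, so I measured it again before gripping it.

**Last checks**
- **Dial:** it reads −1.27 to −1.30 rad from its four marked strokes, against a target of −1.257 and a tolerance of 0.11.
- **Drawer:** its front is back at its starting pixels in the top view.
- **Jars:** the medium knob is 134.7 mm above the bench, against 134 mm expected, so it stands upright. Both jars came down at the expected height and are centred within about 2 mm of the ring; measured the same way, the sample came out about 1–3 mm off.
- **Bystanders:** the dish, bottle, can, spatula, wrench and both look-alikes look undisturbed in the last side picture, and the tape in the last picture that showed it.

**Disagreements**
- The side and top cameras differ by 2–4 mm in x on most points, so I trusted their average and the arm's own readings.
- At number 4, the side view gave 1.12 rad, while the top view and the gripper angle both gave 1.25; I took 1.25.
- At number 18, I relied on the gripper angle alone, which gave −0.62 rad, because the strokes could not be read clearly.

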